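# Change over and lock the glass-bar carrier

### The arm

A 7-joint arm with a two-finger parallel gripper is mounted at the origin on the work surface. World frame = base frame: x ahead of the robot, y to its left, z up, the work surface at z = 0. Lengths are in m, angles in rad, forces in N, time in s.
With the tool pointing down it reaches from about 0.35 to 0.9 m from the base axis. Payload 8.1 kg.
Tool frame: the origin (TCP) lies at the very end of the fingers, on their centre line; the grasp point (between the pads) lies 19 mm behind it; z points along the fingers, y is the line along which they close (so a half turn about z gives the same grasp; the last joint's range is limited). The gripper opens to 92 mm and grips with 3 to 60 N. Pads are 19 mm wide; open, the fingers measure 130 mm over their backs; the gripper's body (75 mm by 190 mm) begins 47 mm behind the grasp point.
Start: joints at [1.139, 0.434, 0.025, 1.573, -0.012, 1.134, -0.075], TCP at [0.202, -0.592, 0.197] pointing down, gripper open.
Joint ranges: [-2.62, 2.62], [-0.44, 2.09], [-1.27, 1.32], [0.08, 2.57], [-1.32, 4.46], [0.12, 2], [-2.74, 2.74]. Speed limits (rad/s): [2.22, 2.22, 3.01, 3.01, 3.14, 3.14, 3.14].

### API

Orientations are given as a rotation vector (axis times angle).
In Python, from cell import arm gives the robot as it stands.
- The arm moves only by the tool carry_out, never from a script. Its argument "commands" is a list of rows, each a list of 7 numbers: the opening, from 0 (shut) to 1 (fully open), then the shift along the tool's x, y, z each as a share of 0.025 m, from -1 to 1, then the turn, a rotation vector about the tool's x, y, z each as a share of 0.1 rad, from -1 to 1. A call has 1 to 8 rows; each row shifts and turns the commanded pose from where the row before left it, along the tool's axes as they then stand; what a row does not reach is not made up. A row lasts 1/10 s, in which the tool goes at most 50 mm and 8.59 degrees, less where a joint would pass 70% of its speed; a pose out of reach is approached as far as the arm can. A call with a number of a shift or a turn outside -1 to 1 is refused whole. A call with a gripper value outside its range is refused whole. The fingers move at their own pace and stop on an object; "squeeze" is the grip in N (left out, the last holds). Time passes only in rows, so rows that do not move let the fingers close. It gives the time, the measured TCP pose, the force, the opening and the grip force at its end, in the units of the state.
- arm.observe(): the state, without advancing time (a new reading comes with each control period).
- arm.get_image(name): name is "scene" or "top" or "wrist"; returns a dict with "pixels" (420x560x3 uint8, red, green, blue), "range_z" (420x560 float32, m along the optical axis (not along the pixel's ray), 0 where there is no reading), "mtx" (3x3 intrinsics, pixels), "R" (3x3) and "t" (3): a world point X has camera coordinates R X + t; the wrist camera has in their place "tool_from_camera" (4x4, takes a point from camera to tool coordinates, whose origin is the TCP and whose axes are the flange's). Camera axes: x right, y down, z forward; pixel columns grow to the right and rows downward; lengths in m; the calibration is good to about 2 mm. A picture is of the moment at which its call begins: read the wrist's pose just before it.
- arm.sign_off(): hands the job in; it is judged then, once.
The state is a dict: "clock": time; "joints": joint angles; "dq": joint speeds; "joint_efforts": joint torques, N m; "position": TCP position; "ee_rot": TCP orientation; "force": force on the tool from outside, world axes, zero at the start; "ft_torque": the same for the moment, N m; "width": opening from 0.0 (shut) to 1.0 (fully open); "gripper_force": force on a finger pad.
Only numpy, scipy, OpenCV 4.12 (cv2) and the standard library are available. Lean on these libraries where they do the work, as an engineer would, in place of code of your own. Each camera call takes 0.05 s, during which the arm holds its last target. There are 200 camera calls.

### The job

Change over the white slotted carrier: turn the red clamp knob fully anticlockwise to free the blue keeper bar, draw the keeper by its black grip fully back to its end stop, then take out every finished amber glass bar and lay it flat on the cork mat, and lay every green glass bar flat in a carrier slot of its own. When all are in place slide the keeper fully home over the bars' ends and turn the clamp knob fully clockwise to tighten it again. Do not force the keeper back while the clamp is tight, and leave the two jars and the grey block where they stand.

Things in the scene. Friction and masses are not known exactly. Their poses are not given: they have to be found in the camera images.
- carrier: White slotted carrier, fixed. Origin: on the table under the middle of the slot field; x along the slots (away from the robot at yaw 0), y across, z up. 4 slots with dark floors 10 mm high, 124 mm long, 42 mm wide, centres x 0, y -96, -32, 32, 96 mm; ribs 18 mm high around them. Plate x -75 to 155, y -150 to 150 mm; side rails at y -165 and 165 mm, 30 wide, x 25 to 160, 47 mm high.
- keeper (a joint): Blue keeper bar across the slots on the side rails (50 mm in x, 360 mm in y, 48 to 56 mm above the table); slides along the carrier's x. 0 m = fully home at its end stop, over the far 27 mm of the slots (centre line at carrier x 60 mm); 0.070 m = fully drawn back (+x) at its other stop, slots clear. About 4 N to slide.
- keeper_grip (a point): Point in the black grip block in the middle of the keeper, at the height to pinch (80 mm above the table). The block is 22 mm (x) by 56 mm (y), from 56 to 92 mm above the table; axes parallel to the carrier's.
- clamp (a joint): Red clamp knob on the keeper's end at carrier y = -165 mm, upright axis. 0 = tight (wing along the carrier's x), grows anticlockwise seen from above, 1.4 rad = fully free, at its stop. It is not sprung.
- clamp_grip (a point): Point on the clamp knob's axis at the height to grip (88 mm above the table). The knob's wing is 60 mm long along this point's x, 14 mm thick along its y, from 68 to 100 mm above the table; the point turns with the knob.
- paint_jar: Black paint jar with a red label, 68 mm across, 105 mm tall; origin at the centre of its underside. Bystander.
- frit_jar: White jar with a metal cap, 72 mm across, 110 mm tall; origin at the centre of its underside. Bystander.
- rub_block: Dark grey rubbing block 90 x 60 x 35 mm; origin at the centre of its underside. Bystander.
- bar1: Green cast-glass bar, 110 mm long along its x, 32 x 32 mm square in section, 0.28 kg, all four long faces alike; origin at its centre. May be absent.
- bar2: Green cast-glass bar, 110 mm long along its x, 32 x 32 mm square in section, 0.28 kg, all four long faces alike; origin at its centre. May be absent.
- bar3: Green cast-glass bar, 110 mm long along its x, 32 x 32 mm square in section, 0.28 kg, all four long faces alike; origin at its centre. May be absent.
- bar4: Green cast-glass bar, 110 mm long along its x, 32 x 32 mm square in section, 0.28 kg, all four long faces alike; origin at its centre. May be absent.
- amber1: Amber cast-glass bar, 110 mm long along its x, 32 x 32 mm square in section, 0.28 kg, all four long faces alike; origin at its centre. Starts in one of the carrier's slots. May be absent.
- amber2: Amber cast-glass bar, 110 mm long along its x, 32 x 32 mm square in section, 0.28 kg, all four long faces alike; origin at its centre. Starts in one of the carrier's slots. May be absent.
- mat: Flat cork mat fixed to the table, 160 mm (x) by 170 mm (y), 4 mm thick; origin at the centre of its underside.
Not all that is in view belongs to the job. What is shaped like the bar4 but pink or yellow is not meant.

How it is judged:
By the outcome, as a careful person would: the job done as asked, in the order asked, and still so for the second after the job is handed in, with the robot touching nothing.
Of amber1, amber2 only 1 to 2 are there at a start; the rules pass over those that are not, and their reading is None.
Of bar1, bar2, bar3, bar4 only 2 to 4 are there at a start; the rules pass over those that are not, and their reading is None.
At some moment in a run one of bar1, bar2, bar3, bar4 may be knocked a few centimetres aside while the robot is not near it.
Once in a run the grip may slacken for a moment while it holds something.
It also fails if it takes over 210 s, if anything falls off the work surface, if the arm or the gripper's body presses on something with over 40 N, if the wrist force passes 120 N, or if a joint passes its speed limit or range.

## Working session

There is one attempt and no reset: what is moved stays moved. The work goes in short steps, Python scripts to look and compute and a tool call to move; the robot and the scene stay as the last step left them, time stands still between calls to the robot, and variables do not carry over. Pictures are saved under pics/ and viewed, at most 14 in all, crops included, and the job is handed in when it is done.

Besides the shell and the picture viewer there is one more tool, called after "Call:" as name([rows], argument=value, ...), one row to a line, values as JSON. carry_out: Moves the arm, as the interface text tells. Shift numbers are shares of 0.025 m and turn numbers shares of 0.1 rad, none past 1 either way. Its arguments: {"type":"object","properties":{"commands":{"type":"array"},"squeeze":{"type":"number"}},"required":["commands"]}

```bash
mkdir -p pics; ls
python3 - <<'E'
from cell import arm
import cv2
s=arm.observe(); print(s['clock'],s['position'],s['ee_rot'],s['width'])
for n in ['scene','top']:
    d=arm.get_image(n); cv2.imwrite(f'pics/{n}0.png',d['pixels'][:,:,::-1]); print(n,d['mtx'].tolist(),d['R'].round(3).tolist(),d['t'].round(3).tolist())
E
```

```text
pics
0.0 [ 0.20157203 -0.59099765  0.19654555] [-3.09772792e+00 -5.13760541e-01  6.18855134e-04] 1.0001000887316187
scene [[408.4061259279014, 0.0, 279.4083115524892], [0.0, 408.4061259279014, 205.57627198957346], [0.0, 0.0, 1.0]] [[-0.855, 0.518, 0.011], [0.419, 0.704, -0.573], [-0.305, -0.485, -0.819]] [0.474, -0.121, 1.203]
top [[509.4122505224436, 0.0, 276.94441377464807], [0.0, 509.4122505224436, 204.4901988144869], [0.0, 0.0, 1.0]] [[-0.024, -1.0, 0.003], [-0.995, 0.023, -0.1], [0.1, -0.005, -0.995]] [-0.053, 0.525, 1.407]
```

View pics/top0.png

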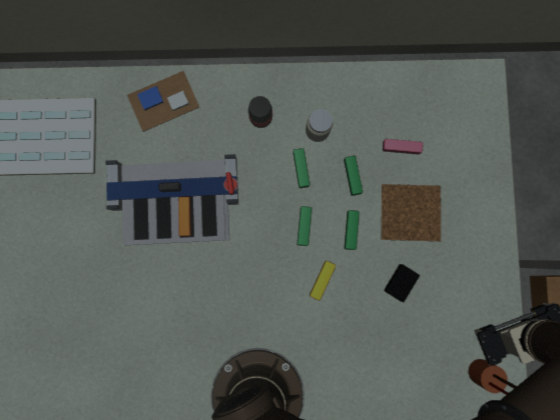

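View pics/scene0.png

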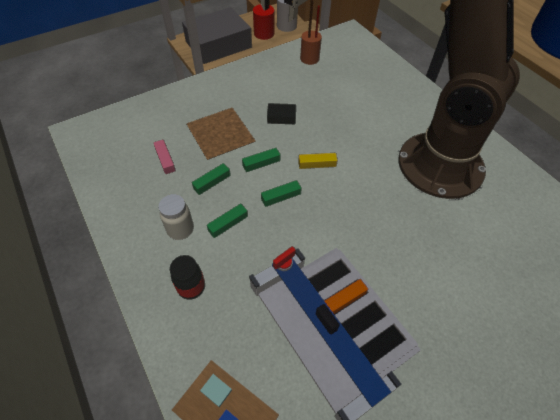

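Top view: knob at (231,183), grip (170,187), amber in a slot at (185,217), and three empty slots. The mat is at (411,212). Green bars are at (301,168), (353,175), (305,226) and (352,230). Yellow (322,281) and pink (403,146) are decoys, and the white/teal tray on the left is clutter.

```bash
cat > h.py <<'E'
from cell import arm
import cv2, numpy as np
from scipy.spatial.transform import Rotation as Ro
RNG={'green':((45,90,40),(85,255,255)),'amber':((8,150,90),(20,255,255)),'blue':((105,120,40),(125,255,255)),'red':((0,150,90),(5,255,255)),'dark':((0,0,0),(180,255,45)),'yellow':((24,150,90),(34,255,255)),'cork':((8,70,50),(20,149,140))}
def grab(n):
    s=arm.observe(); d=arm.get_image(n)
    if n=='wrist':
        T=np.eye(4); T[:3,:3]=Ro.from_rotvec(s['ee_rot']).as_matrix(); T[:3,3]=s['position']
        d['C']=T@d['tool_from_camera']
    else:
        C=np.eye(4); C[:3,:3]=d['R'].T; C[:3,3]=-d['R'].T@d['t']; d['C']=C
    return d
def ray(d,uv,z):
    uv=np.atleast_2d(np.asarray(uv,float)); r=np.c_[uv,np.ones(len(uv))]@np.linalg.inv(d['mtx']).T
    w=r@d['C'][:3,:3].T; o=d['C'][:3,3]; k=(z-o[2])/w[:,2]
    return o+w*k[:,None]
def cnts(d,c,amin=30):
    hsv=cv2.cvtColor(d['pixels'],cv2.COLOR_RGB2HSV); m=cv2.inRange(hsv,*map(np.array,RNG[c]))
    return [k for k in cv2.findContours(m,cv2.RETR_EXTERNAL,cv2.CHAIN_APPROX_NONE)[0] if cv2.contourArea(k)>amin]
def rects(d,c,z,amin=30,zm=None):
    "contours cast on plane z: pixel centre, world centre, long, short (mm), yaw of the long side (deg)"
    out=[]
    for k in cnts(d,c,amin):
        P=ray(d,k[:,0],z)[:,:2]
        (cx,cy),_,_=cv2.minAreaRect((P*1000).astype(np.float32)); b=cv2.boxPoints(cv2.minAreaRect((P*1000).astype(np.float32)))
        e=[b[1]-b[0],b[2]-b[1]]; e.sort(key=lambda v:-np.hypot(*v)); a=np.degrees(np.arctan2(e[0][1],e[0][0])); a=(a+90)%180-90
        out.append((k[:,0].mean(0).round().astype(int).tolist(),round(float(cx),1),round(float(cy),1),round(float(np.hypot(*e[0])),1),round(float(np.hypot(*e[1])),1),round(float(a),1)))
    return out
def st():
    s=arm.observe(); R=Ro.from_rotvec(s['ee_rot']).as_matrix()
    print('t',round(s['clock'],2),'p',(s['position']*1000).round(1),'x yaw',np.degrees(np.arctan2(R[1,0],R[0,0])).round(2),'z',R[:,2].round(4),'F',s['force'].round(1),'w',round(s['width'],3),'g',round(s['gripper_force'],1)); return s,R
def go(x,y,z,yaw):
    "shift/turn totals in tool axes and command shares to reach TCP x,y,z (mm), tool-x yaw deg, pointing down"
    s,R=st(); c,q=np.cos(np.radians(yaw)),np.sin(np.radians(yaw))
    G=np.array([[c,q,0],[q,-c,0],[0,0,-1]]); dl=R.T@(np.array([x,y,z])/1000-s['position']); rv=Ro.from_matrix(R.T@G).as_rotvec()
    print('shift shares',(dl/.025).round(2),'turn shares',(rv/.1).round(2))
E
python3 - <<'E'
from h import *
st()
d=grab('top')
for c,z in [('green',.03),('amber',.04),('blue',.056),('red',.1),('yellow',.03),('cork',.004),('dark',.01)]:
    print(c,*rects(d,c,z,60),sep='\n ')
d=grab('scene')
for c,z in [('green',.03),('amber',.04),('blue',.056),('red',.1)]:
    print(c,*rects(d,c,z,60),sep='\n ')
E
```

```text
t 0.1 p [ 201.6 -591.   196.6] x yaw 18.83 z [-6.0e-04  1.4e-03 -1.0e+00] F [-0.1 -0.4  0.2] w 1.0 g 0.0
green
 ([351, 230], 448.8, -272.0, 108.3, 31.9, -7.1)
 ([304, 226], 463.1, -139.8, 108.1, 30.2, -7.0)
 ([353, 175], 602.8, -282.1, 109.0, 32.3, 9.1)
 ([301, 168], 627.4, -135.9, 109.0, 30.2, 7.7)
amber
 ([184, 216], 497.0, 193.7, 106.5, 25.5, 1.3)
blue
 ([167, 188], 573.4, 237.5, 330.8, 47.5, -88.6)
 ([150, 97], 831.7, 284.9, 55.4, 48.4, -67.3)
red
 ([229, 183], 578.4, 63.7, 53.0, 15.4, 8.5)
yellow
 ([322, 280], 311.2, -185.9, 105.0, 29.2, -26.5)
cork
 ([553, 290], 266.0, -835.1, 80.8, 36.7, -4.5)
 ([411, 212], 495.4, -447.6, 166.2, 158.9, 87.1)
 ([163, 101], 838.2, 259.8, 175.7, 118.2, -67.3)
dark
 ([258, 396], 18.4, 0.9, 245.8, 159.7, 88.6)
 ([520, 353], 116.5, -713.7, 403.7, 248.3, -4.5)
 ([401, 283], 298.0, -409.1, 90.6, 63.7, -33.7)
 ([540, 264], 339.5, -800.9, 110.2, 21.2, 86.7)
 ([141, 218], 496.2, 322.3, 114.1, 37.0, 0.1)
 ([163, 217], 497.6, 257.1, 114.3, 36.9, -0.0)
 ([190, 213], 499.1, 189.9, 115.4, 31.3, 1.6)
 ([209, 215], 500.5, 129.0, 115.7, 38.3, 1.6)
 ([170, 187], 584.5, 239.8, 60.3, 25.9, 88.7)
 ([261, 112], 796.3, -22.8, 89.0, 63.8, -1.3)
 ([280, 51], 977.0, -86.2, 1642.4, 28.8, 89.9)
green
 ([227, 220], 632.9, -129.2, 112.5, 42.7, 7.9)
 ([280, 193], 469.6, -132.9, 112.5, 45.6, -6.7)
 ([211, 178], 608.9, -274.1, 114.1, 46.8, 9.7)
 ([261, 159], 455.8, -264.4, 112.0, 48.7, -6.9)
amber
 ([346, 295], 496.4, 195.0, 101.6, 31.2, 0.8)
 ([311, 36], 5.5, -683.6, 66.8, 63.2, -30.2)
blue
 ([228, 417], 835.9, 277.4, 33.6, 15.2, -31.1)
 ([332, 330], 576.2, 236.1, 338.6, 50.1, -88.4)
 ([552, 32], -772.9, -261.2, 355.6, 74.5, 37.2)
 ([69, 12], 742.4, -1195.1, 606.2, 288.8, -30.0)
red
 ([284, 255], 583.8, 63.5, 57.1, 12.8, 8.8)
 ([263, 10], 124.4, -829.0, 77.5, 74.6, -48.7)
```

```bash
python3 -c "
from h import *
go(560,90,250,8.5)
print(arm.observe()['joints'].round(2)); "
```

```text
t 0.2 p [ 201.7 -591.3  196.9] x yaw 18.83 z [-4.e-04  8.e-04 -1.e+00] F [ 0.2 -0.3 -0.2] w 0.997 g 0.0
shift shares [ 22.36 -21.17  -2.11] turn shares [-0.01  0.    1.8 ]
[ 1.14  0.43  0.02  1.57 -0.01  1.13 -0.08]
```

Call:
carry_out([
  [1,0.93,-0.88,-0.1,0,0,0.08],
  [1,0.93,-0.88,-0.1,0,0,0.08],
  [1,0.93,-0.88,-0.1,0,0,0.08],
  [1,0.93,-0.88,-0.1,0,0,0.08],
  [1,0.93,-0.88,-0.1,0,0,0.08],
  [1,0.93,-0.88,-0.1,0,0,0.08],
  [1,0.93,-0.88,-0.1,0,0,0.08],
  [1,0.93,-0.88,-0.1,0,0,0.08],
])

```text
clock: 1.0
position: [0.3277, -0.3671, 0.2174]
ee_rot: [3.114, 0.414, -0.0]
force: [0.7, -0.7, -0.2]
width: 1.0
gripper_force: 0.0
```

Call:
carry_out([
  [1,0.93,-0.88,-0.1,0,0,0.08],
  [1,0.93,-0.88,-0.1,0,0,0.08],
  [1,0.93,-0.88,-0.1,0,0,0.08],
  [1,0.93,-0.88,-0.1,0,0,0.08],
  [1,0.93,-0.88,-0.1,0,0,0.08],
  [1,0.93,-0.88,-0.1,0,0,0.08],
  [1,0.93,-0.88,-0.1,0,0,0.08],
  [1,0.93,-0.88,-0.1,0,0,0.08],
])

```text
clock: 1.8
position: [0.4673, -0.1525, 0.2375]
ee_rot: [3.126, 0.314, 0.0]
force: [1.0, -0.8, 0.4]
width: 0.999
gripper_force: 0.0
```

Call:
carry_out([
  [1,0.93,-0.88,-0.1,0,0,0.08],
  [1,0.93,-0.88,-0.1,0,0,0.08],
  [1,0.93,-0.88,-0.1,0,0,0.08],
  [1,0.93,-0.88,-0.1,0,0,0.08],
  [1,0.93,-0.88,-0.1,0,0,0.08],
  [1,0.8,-0.88,-0.1,0,0,0.08],
  [1,0,0,0,0,0,0],
  [1,0,0,0,0,0,0],
])

```text
clock: 2.6
position: [0.577, 0.0011, 0.2519]
ee_rot: [3.132, 0.242, -0.001]
force: [-0.4, 0.1, 0.1]
width: 0.999
gripper_force: 0.0
```

Run:
```python
from h import *
go(560,90,250,8.5)
d=grab('wrist'); cv2.imwrite('pics/w1.png',d['pixels'][:,:,::-1]); print(d['C'].round(3).tolist(), d['mtx'][0,0])
for c,z in [('red',.1),('blue',.056),('amber',.042),('dark',.01),('dark',.092)]: print(c,z,*rects(d,c,z,200),sep='\n ')
```

```text
t 2.6 p [577.    1.1 251.9] x yaw 8.83 z [-8.e-04 -1.e-04 -1.e+00] F [-0.4  0.1  0.1] w 0.999 g 0.0
shift shares [-0.12 -3.62  0.08] turn shares [0.   0.01 0.06]
[[0.154, -0.946, -0.284, 0.654], [-0.988, -0.147, -0.045, 0.013], [0.0, 0.288, -0.958, 0.438], [0.0, 0.0, 0.0, 1.0]] 329.6388572927202
red
 0.1
 ([225, 177], 582.0, 62.3, 57.8, 17.3, 8.7)
blue
 0.056
 ([109, 155], 577.1, 199.8, 253.7, 49.9, -88.4)
amber
 0.042
 ([122, 216], 497.8, 191.6, 102.6, 30.0, 1.5)
dark
 0.01
 ([286, 326], 366.6, -29.5, 934.5, 398.6, -81.2)
 ([144, 214], 491.7, 177.3, 99.2, 10.5, 4.1)
 ([83, 209], 489.2, 258.1, 99.5, 38.9, 1.5)
 ([35, 203], 487.3, 322.2, 99.6, 37.0, 1.5)
 ([487, 189], 602.9, -272.4, 105.7, 14.4, 9.5)
 ([77, 155], 561.9, 263.8, 85.0, 31.0, -88.1)
 ([338, 7], 776.2, -33.7, 63.7, 19.2, -81.2)
dark
 0.092
 ([286, 326], 421.7, -21.4, 755.6, 322.3, -81.2)
 ([144, 214], 522.8, 145.8, 80.2, 8.5, 4.1)
 ([83, 209], 520.8, 211.2, 80.4, 31.5, 1.5)
 ([35, 203], 519.3, 263.0, 80.6, 29.9, 1.5)
 ([487, 189], 612.8, -217.7, 85.5, 11.7, 9.5)
 ([77, 155], 579.6, 215.8, 68.7, 25.1, -88.1)
 ([338, 7], 752.8, -24.7, 51.5, 15.5, -81.2)
```

View pics/w1.png

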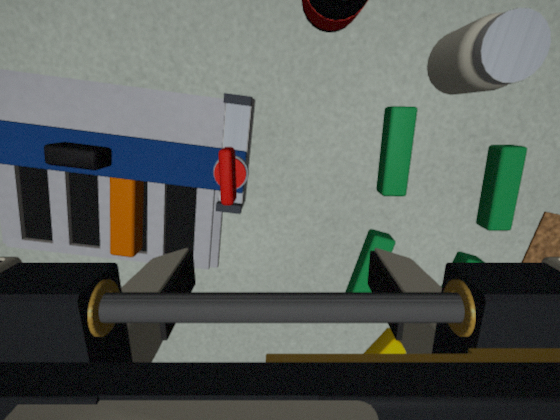

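The wrist view shows the knob at (225,177), a 58 mm wing at yaw 8.7°. The carrier yaw is about 1.5°, with the origin near (516.5, 225.5) mm.

```bash
python3 -c "
from h import *
go(581,62.5,72,8.7)"
```

```text
t 2.65 p [576.7   0.  251.9] x yaw 8.75 z [-9.e-04 -6.e-04 -1.e+00] F [-0.3 -0.5 -0. ] w 0.998 g 0.0
shift shares [ 0.56 -2.45  7.2 ] turn shares [0.   0.01 0.01]
```

Call:
carry_out([
  [1,0.2,-0.85,0,0,0,0],
  [1,0.2,-0.8,0.5,0,0,0],
  [1,0.16,-0.8,1,0,0,0],
  [1,0,0,1,0,0,0],
  [1,0,0,1,0,0,0],
  [1,0,0,1,0,0,0],
  [1,0,0,0.5,0,0,0],
  [1,0,0,0,0,0,0],
])

```text
clock: 3.45
position: [0.5803, 0.0619, 0.1259]
ee_rot: [3.132, 0.238, -0.005]
force: [0.4, 0.0, 0.2]
width: 0.999
gripper_force: 0.0
```

```bash
python3 -c "
from h import *
go(581,62.5,72,8.7)"
```

```text
t 3.45 p [580.3  61.9 125.9] x yaw 8.68 z [-0.0031 -0.0011 -1.    ] F [0.4 0.  0.2] w 0.999 g 0.0
shift shares [ 0.04 -0.02  2.15] turn shares [ 0.01  0.03 -0.  ]
```

Call:
carry_out([
  [1,0.04,-0.02,0.8,0,0,0],
  [1,0,0,0.7,0,0,0],
  [1,0,0,0.65,0,0,0],
  [0.3,0,0,0,0,0,0],
  [0,0,0,0,0,0,0],
  [0,0,0,0,0,0,0],
  [0,0,0,0,0,0,0],
  [0,0,0,0,0,0,0],
], squeeze=20)

```text
clock: 4.25
position: [0.583, 0.064, 0.0744]
ee_rot: [3.132, 0.24, 0.002]
force: [-0.4, 0.0, 0.3]
width: 0.615
gripper_force: 0.0
```

Call:
carry_out([
  [0,0,0,0,0,0,0],
  [0,0,0,0,0,0,0],
])

```text
clock: 4.45
position: [0.5826, 0.064, 0.0737]
ee_rot: [3.132, 0.24, 0.0]
force: [-0.2, 0.2, -0.6]
width: 0.435
gripper_force: 0.0
```

Call:
carry_out([
  [0,-0.06,0.04,0,0,0,0],
  [0,0,0,0,0,0,0],
  [0,0,0,0,0,0,0],
  [0,0,0,0,0,0,0],
  [0,0,0,0,0,0,0],
  [0,0,0,0,0,0,0],
])

```text
clock: 5.05
position: [0.5812, 0.0628, 0.0736]
ee_rot: [3.132, 0.24, 0.0]
force: [0.2, 0.8, -0.7]
width: 0.005
gripper_force: 0.0
```

Run:
```python
from h import *
st()
a=grab('wrist')['pixels']; b=grab('scene')['pixels'][200:340,220:360]; b=cv2.resize(b,(420,420))
cv2.imwrite('pics/c1.png',cv2.resize(np.hstack([a[:, :420],b])[:,:,::-1],(800,400)))
```

```text
t 5.05 p [581.2  62.8  73.6] x yaw 8.75 z [ 0. -0. -1.] F [ 0.2  0.8 -0.7] w 0.005 g 0.0
```

View pics/c1.png

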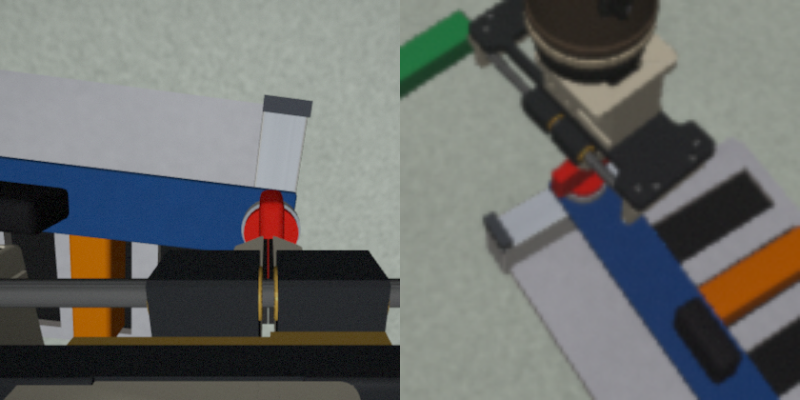

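Run:
```python
from h import *
d=grab('wrist')
def proj(d,X): 
    c=np.linalg.inv(d['C'])@np.r_[X,1]; u=d['mtx']@c[:3]; return (u[:2]/u[2]).round(1),c[2].round(3)
p=arm.observe()['position']; print(proj(d,p),proj(d,p+[0,0,.019]))
print(d['tool_from_camera'].round(3).tolist())
for z in (.1,.07): print(rects(d,'red',z,200))
print(rects(d,'blue',.056,200))
for n in('scene','top'):
    e=grab(n); print(n,rects(e,'red',.1,40), proj(e,p),rects(e,'blue',.056,400))
r=d['range_z']; print(r[240,270:300:4].round(3)); print(r[200:300:10,285].round(3))
```

```text
(array([280.8, 246.9]), np.float64(0.201)) (array([280.8, 260.3]), np.float64(0.183))
[[0.0, -0.958, -0.287, 0.078], [1.0, -0.0, 0.0, 0.0], [-0.0, -0.287, 0.958, -0.186], [0.0, 0.0, 0.0, 1.0]]
[([284, 234], 601.5, 65.3, 31.9, 29.4, 17.3)]
[([284, 234], 590.8, 63.5, 37.9, 34.9, 17.3)]
[([132, 211], 579.4, 155.0, 175.7, 50.4, -88.4)]
scene [([186, 292], 807.7, 32.2, 33.9, 17.5, -26.2), ([277, 262], 604.4, 68.7, 26.9, 14.2, 21.3), ([262, 20], 156.0, -772.6, 215.2, 73.2, 60.0)] (array([284.1, 260. ]), np.float64(0.935)) [([332, 330], 576.2, 236.1, 338.6, 50.2, -88.4), ([551, 28], -788.1, -282.3, 405.4, 89.6, 37.2), ([69, 12], 742.4, -1195.1, 606.2, 288.8, -30.0)]
top [] (array([229.6, 183. ]), np.float64(1.391)) [([147, 189], 572.2, 291.4, 223.1, 47.3, -88.6)]
[0.205 0.176 0.174 0.172 0.173 0.173 0.173 0.176]
[0.194 0.173 0.169 0.17  0.173 0.173 0.16  0.15  0.141 0.133]
```

Run:
```python
from h import *
s,_=st(); print(s['gripper_force'])
a=grab('wrist'); b=grab('scene'); print(ray(b,[[300.5,273.5]],.0736).round(3))
A=cv2.resize(a['pixels'][180:300,230:340],(400,436),interpolation=2); B=cv2.resize(b['pixels'][220:300,250:324],(400,436),interpolation=2)
cv2.imwrite('pics/c2.png',np.hstack([A,B])[:,:,::-1])
```

```text
t 5.3 p [581.2  62.8  73.6] x yaw 8.75 z [-0. -0. -1.] F [-0.2 -1.4 -0.8] w 0.004 g 0.0
0.0
[[0.567 0.111 0.074]]
```

View pics/c2.png

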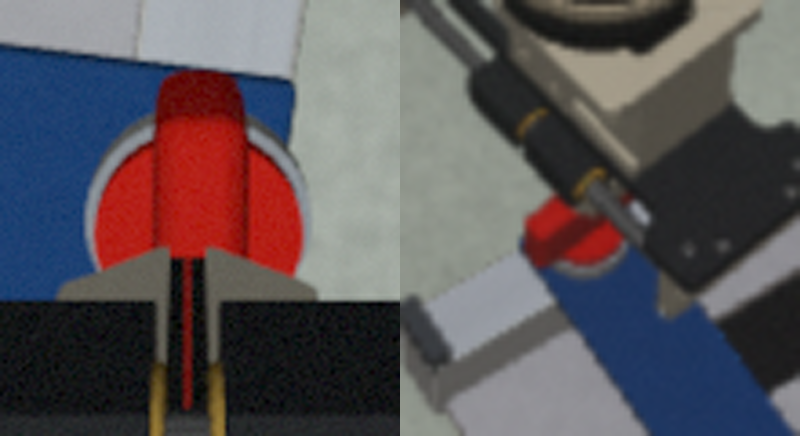

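Call:
carry_out([
  [0,0,0,-1,0,0,0],
  [0,0,0,-1,0,0,0],
  [0,0,0,-1,0,0,0],
  [0,0,0,0,0,0,0],
  [0,0,0,0,0,0,0],
])

```text
clock: 5.9
position: [0.5814, 0.0628, 0.1489]
ee_rot: [3.132, 0.239, 0.002]
force: [0.1, -0.1, 0.2]
width: 0.008
gripper_force: 0.0
```

Run:
```python
from h import *
s,R=st(); p=s['position']
for n in ('wrist','scene'):
    d=grab(n); v,u=np.mgrid[0:420,0:560]; z=d['range_z']; K=d['mtx']
    P=np.stack([(u-K[0,2])/K[0,0]*z,(v-K[1,2])/K[1,1]*z,z],-1)@d['C'][:3,:3].T+d['C'][:3,3]
    L=(P-p)@R*1000
    m=(abs(L[...,0])<25)&(abs(L[...,1])<70)&(L[...,2]<15)&(L[...,2]>-60)&(z>0)
    for a in range(-60,15,5):
        k=m&(L[...,2]>=a)&(L[...,2]<a+5)
        if k.sum(): print(n,a,k.sum(),L[k].min(0).round(),L[k].max(0).round())
    cv2.imwrite(f'pics/x_{n}.png',d['pixels'][:,:,::-1])
    print(rects(d,'red',.1,100))
```

```text
t 5.9 p [581.4  62.8 148.9] x yaw 8.74 z [ 0.001 -0.    -1.   ] F [ 0.1 -0.1  0.2] w 0.008 g 0.0
wrist -60 94 [  2.  -3. -60.] [ 12.   4. -55.]
wrist -55 120 [  1.  -3. -55.] [ 12.   4. -50.]
wrist -50 130 [  9. -16. -50.] [ 12.  15. -45.]
wrist -45 311 [  9. -16. -45.] [ 12.  17. -40.]
wrist -40 216 [  9. -15. -40.] [ 12.  15. -35.]
wrist -35 120 [  9.  -9. -35.] [ 12.  12. -30.]
wrist -30 31 [  9.  -4. -30.] [ 11.   5. -28.]
[([283, 216], 586.4, 60.3, 57.6, 30.8, 28.5)]
scene -60 3 [ -3. -19. -57.] [ 11. -18. -56.]
scene -55 7 [ -6. -19. -54.] [ 12. -12. -51.]
scene -50 8 [ -7. -19. -49.] [ 12. -10. -45.]
scene -45 7 [ -6. -18. -45.] [ 12. -10. -40.]
scene -40 3 [ 11.  -9. -40.] [ 12.  -6. -36.]
scene -35 4 [ 11.  -7. -33.] [ 12.   6. -32.]
[([283, 256], 585.3, 64.7, 64.1, 16.2, 13.5), ([262, 21], 156.0, -772.5, 215.2, 73.1, 60.0)]
```

Both depth clouds put the real fingertips about 28 mm behind the stated TCP. That explains the empty close above the wing: tip z = reported z + 28 mm. I'll correct for it and confirm by touch and grip.

Call:
carry_out([
  [0.6,0,0,0,0,0,0],
  [0.6,0,0,0,0,0,0],
  [0.6,0,0,0,0,0,0],
  [0.6,0,0,0,0,0,0],
  [0.6,0,0,1,0,0,0],
  [0.6,0,0,1,0,0,0],
  [0.6,0,0,0.5,0,0,0],
  [0.6,0,0,0.5,0,0,0],
])

```text
clock: 6.8
position: [0.5811, 0.0628, 0.0729]
ee_rot: [3.132, 0.24, -0.001]
force: [-0.3, -0.6, 0.5]
width: 0.588
gripper_force: 0.0
```

Call:
carry_out([
  [0.6,0,0,0.5,0,0,0],
  [0.6,0,0,0.5,0,0,0],
  [0.6,0,0,0,0,0,0],
  [0,0,0,0,0,0,0],
  [0,0,0,0,0,0,0],
  [0,0,0,0,0,0,0],
  [0,0,0,0,0,0,0],
  [0,0,0,0,0,0,0],
])

```text
clock: 7.6
position: [0.5814, 0.0628, 0.0489]
ee_rot: [3.132, 0.24, 0.001]
force: [0.2, 0.3, -0.8]
width: 0.213
gripper_force: 0.0
```

Call:
carry_out([
  [0,0,0,0,0,0,0],
  [0,0,0,0,0,0,0],
  [0,0,0,0,0,0,0],
])

```text
clock: 7.9
position: [0.5816, 0.061, 0.0488]
ee_rot: [3.131, 0.237, 0.001]
force: [0.7, -5.1, 2.0]
width: 0.152
gripper_force: 20.0
```

Call:
carry_out([
  [0,0,0.06,0,0,0,0],
  [0,0,0,0,0,0,-0.8],
  [0,0,0,0,0,0,-0.9],
  [0,0,0,0,0,0,-0.9],
  [0,0,0,0,0,0,-0.9],
  [0,0,0,0,0,0,-0.9],
  [0,0,0,0,0,0,-0.9],
  [0,0,0,0,0,0,-0.9],
], squeeze=25)

```text
clock: 8.7
position: [0.5814, 0.0615, 0.0488]
ee_rot: [-2.908, -1.189, -0.0]
force: [-0.8, -0.0, 2.4]
width: 0.149
gripper_force: 25.0
```

```bash
python3 -c "
from h import *
s,_=st(); print(s['ft_torque'].round(2), s['joints'].round(2))"
```

```text
t 8.7 p [581.4  61.5  48.8] x yaw 44.48 z [ 0.e+00  2.e-04 -1.e+00] F [-0.8 -0.   2.4] w 0.149 g 25.0
[-0.14  0.17 -0.16] [ 0.13  0.58 -0.46  1.8   0.33  0.84 -1.29]
```

Call:
carry_out([
  [0,0,0,0,0,0,-0.9],
  [0,0,0,0,0,0,-0.9],
  [0,0,0,0,0,0,-0.9],
  [0,0,0,0,0,0,-0.9],
  [0,0,0,0,0,0,-0.9],
  [0,0,0,0,0,0,-0.9],
  [0,0,0,0,0,0,-0.9],
  [0,0,0,0,0,0,-0.4],
])

```text
clock: 9.5
position: [0.5808, 0.0618, 0.0488]
ee_rot: [-2.355, -2.078, 0.001]
force: [-3.2, 0.9, 5.3]
width: 0.154
gripper_force: 25.1
```

Call:
carry_out([
  [0,0,0,0,0,0,-0.2],
  [0,0,0,0,0,0,0],
])

```text
clock: 9.7
position: [0.5808, 0.0618, 0.0488]
ee_rot: [-2.337, -2.097, 0.001]
force: [-4.0, -0.2, 5.6]
width: 0.151
gripper_force: 25.5
```

```bash
python3 -c "
from h import *
s,_=st(); print(s['ft_torque'].round(2), s['joints'].round(2))"
```

```text
t 9.7 p [580.8  61.8  48.8] x yaw 83.81 z [-1.1e-03  7.0e-04 -1.0e+00] F [-4.  -0.2  5.6] w 0.151 g 25.5
[ 0.05  0.7  -0.59] [ 0.24  0.62 -0.64  1.79  0.46  0.88 -0.72]
```

Call:
carry_out([
  [0.6,0,0,0,0,0,0],
  [0.6,0,0,0,0,0,0],
  [0.6,0,0,0,0,0,0],
  [0.6,0,0,0,0,0,0],
  [0.6,0,0,-1,0,0,0],
  [0.6,0,0,-1,0,0,0],
  [0.6,0,0,-1,0,0,0],
  [0.6,0,0,0,0,0,0],
])

```text
clock: 10.5
position: [0.5835, 0.0622, 0.1269]
ee_rot: [2.336, 2.096, 0.007]
force: [0.1, 0.3, -0.9]
width: 0.596
gripper_force: 0.0
```

Run:
```python
from h import *
d=grab('wrist')
print(*[rects(d,'red',.1,100),rects(d,'blue',.056,100),rects(d,'dark',.092,200)],sep='\n')
for n in('scene','top'):
    e=grab(n); print(n,*rects(e,'dark',.092,100),sep='\n')
go(577,227,120,91.5)
```

```text
[([517, 240], 747.1, 36.6, 38.0, 7.0, -31.8), ([277, 227], 581.6, 64.5, 61.6, 30.0, 83.7)]
[([262, 114], 578.6, 133.1, 171.7, 49.4, -88.3)]
[([272, 371], 573.3, -38.7, 481.6, 146.8, -6.5), ([281, 287], 580.8, 26.4, 162.7, 35.2, -6.3), ([452, 308], 719.3, -5.1, 138.6, 103.5, -3.0), ([175, 139], 521.3, 130.3, 76.2, 30.0, 1.6), ([162, 83], 520.3, 164.9, 76.1, 5.8, 0.3), ([245, 12], 577.1, 197.3, 21.8, 15.3, -6.1), ([114, 3], 502.4, 210.1, 44.0, 5.7, -6.1)]
scene
([77, 384], 1052.2, 84.1, 159.0, 10.6, -89.7)
([382, 344], 516.3, 328.3, 87.0, 35.1, 1.8)
([327, 319], 581.4, 230.2, 58.8, 27.9, -88.4)
([363, 320], 518.1, 269.9, 86.9, 34.5, 1.5)
([329, 276], 521.6, 153.0, 86.8, 33.0, 1.9)
([185, 273], 789.2, -16.0, 81.2, 61.2, 88.4)
([286, 219], 522.5, -28.2, 237.1, 126.1, -5.5)
([444, 163], 70.4, 33.9, 179.8, 143.4, -60.6)
([237, 40], 281.2, -732.2, 99.4, 81.0, 61.2)
([543, 23], -725.9, -268.1, 370.4, 67.0, 30.3)
([467, 72], -305.2, -222.1, 842.8, 299.6, 48.8)
([304, 106], 168.4, -455.1, 992.9, 239.6, 41.1)
top
([545, 416], -48.3, -743.4, 73.0, 12.4, 88.6)
([540, 301], 243.2, -750.5, 135.9, 40.2, -0.3)
([401, 283], 302.4, -389.0, 84.4, 59.0, -33.5)
([141, 218], 488.5, 300.0, 106.3, 34.0, 2.1)
([163, 217], 490.5, 239.8, 107.6, 34.7, 2.0)
([271, 300], 306.6, -84.7, 700.5, 417.2, 4.0)
([260, 116], 762.4, -25.7, 60.7, 37.4, -85.7)
([59, 56], 943.9, 531.2, 317.3, 22.9, 89.9)
([427, 48], 942.1, -495.1, 728.2, 24.3, 89.9)
t 10.65 p [581.1  61.  123.1] x yaw 83.8 z [-5.e-04 -4.e-04 -1.e+00] F [-0.4 -0.2 -0.3] w 0.6 g 0.0
shift shares [ 6.58 -0.88  0.12] turn shares [-0.    0.   -1.34]
```

Call:
carry_out([
  [0.6,0.94,-0.13,0,0,0,0],
  [0.6,0.94,-0.13,0,0,0,0],
  [0.6,0.94,-0.13,0,0,0,0],
  [0.6,0.94,-0.13,0,0,0,0],
  [0.6,0.94,-0.13,0,0,0,0],
  [0.6,0.94,-0.13,0,0,0,0],
  [0.6,0.94,-0.1,0,0,0,-0.7],
  [0.6,0,0,0,0,0,-0.64],
])

```text
clock: 11.45
position: [0.5755, 0.2314, 0.1225]
ee_rot: [-2.182, -2.256, -0.0]
force: [-0.9, -0.4, 0.3]
width: 0.602
gripper_force: 0.0
```

Call:
carry_out([
  [0.6,0,0,0.5,0,0,0],
  [0.6,0,0,0,0,0,0],
])

```text
clock: 11.65
position: [0.576, 0.2255, 0.108]
ee_rot: [-2.194, -2.247, 0.007]
force: [-0.2, -0.9, -0.7]
width: 0.6
gripper_force: 0.0
```

```bash
python3 -c "
from h import *
go(577.5,227,38,91.5)
d=grab('wrist'); print(rects(d,'dark',.092,300))"
```

```text
t 11.65 p [576.  225.5 108. ] x yaw 91.35 z [-0.0038 -0.0024 -1.    ] F [-0.2 -0.9 -0.7] w 0.6 g 0.0
shift shares [0.07 0.07 2.8 ] turn shares [-0.04  0.02 -0.03]
[([443, 297], 707.5, 174.1, 123.0, 71.5, 1.5), ([222, 356], 574.1, 146.6, 434.9, 123.4, 2.3), ([282, 286], 576.8, 198.7, 148.0, 31.5, 1.5), ([281, 228], 575.9, 230.2, 59.5, 20.2, -87.9), ([185, 168], 516.4, 268.7, 75.2, 28.4, 1.9), ([178, 88], 515.1, 314.7, 75.2, 29.1, 1.8)]
```

Call:
carry_out([
  [0.6,0.07,0.02,0.8,0,0,0],
  [0.6,0,0,0.8,0,0,0],
  [0.6,0,0,0.7,0,0,0],
  [0.6,0,0,0.5,0,0,0],
  [0.1,0,0,0,0,0,0],
  [0,0,0,0,0,0,0],
  [0,0,0,0,0,0,0],
  [0,0,0,0,0,0,0],
], squeeze=30)

```text
clock: 12.5
position: [0.5783, 0.2292, 0.042]
ee_rot: [2.192, 2.249, 0.002]
force: [0.3, 0.1, 0.1]
width: 0.299
gripper_force: 0.0
```

Call:
carry_out([
  [0,0,0,0,0,0,0],
  [0,0,0,0,0,0,0],
])

```text
clock: 12.7
position: [0.5775, 0.2292, 0.0418]
ee_rot: [2.192, 2.25, 0.0]
force: [-3.4, -1.3, 6.9]
width: 0.237
gripper_force: 30.0
```

Call:
carry_out([
  [0,0,0.4,0,0,0,0],
  [0,0,0.4,0,0,0,0],
  [0,0,0.4,0,0,0,0],
  [0,0,0.4,0,0,0,0],
  [0,0,0.4,0,0,0,0],
  [0,0,0.4,0,0,0,0],
  [0,0,0.3,0,0,0,0],
  [0,0,0.1,0,0,0,0],
])

```text
clock: 13.5
position: [0.6322, 0.2306, 0.0412]
ee_rot: [-2.177, -2.247, 0.037]
force: [-59.2, -12.5, 47.2]
width: 0.275
gripper_force: 30.0
```

Call:
carry_out([
  [0,0,0.08,0,0,0,0],
  [0,0,0,0,0,0,0],
])

```text
clock: 13.7
position: [0.6333, 0.2306, 0.0412]
ee_rot: [-2.176, -2.248, 0.038]
force: [-58.4, -13.0, 45.9]
width: 0.297
gripper_force: 30.0
```

Call:
carry_out([
  [0,0,-0.3,0,0,0,0],
  [0,0,-0.3,0,0,0,0],
])

```text
clock: 13.9
position: [0.6311, 0.2308, 0.0415]
ee_rot: [-2.188, -2.251, 0.006]
force: [5.2, 1.7, -3.0]
width: 0.238
gripper_force: 29.9
```

Run:
```python
from h import *
s,_=st(); print(s['joints'].round(2),s['ft_torque'].round(1))
a=grab('wrist'); b=grab('scene')
print(rects(b,'blue',.056,300),rects(b,'red',.1,80))
A=cv2.resize(a['pixels'],(400,300)); B=cv2.resize(b['pixels'][200:410,200:480],(400,300),interpolation=2)
cv2.imwrite('pics/c3.png',np.hstack([A,B])[:,:,::-1])
```

```text
t 13.9 p [631.1 230.8  41.5] x yaw 91.62 z [-0.004  -0.0015 -1.    ] F [ 5.2  1.7 -3. ] w 0.238 g 29.9
[-0.04  0.75 -0.65  1.56  0.51  1.01 -0.8 ] [ 0.2 -0.7  0. ]
[([334, 379], 630.0, 325.5, 163.1, 47.9, -88.3), ([275, 295], 635.7, 119.1, 95.7, 48.2, -88.0), ([550, 27], -787.0, -283.8, 405.4, 93.5, 37.2), ([69, 12], 742.4, -1195.1, 606.2, 288.8, -30.0)] [([186, 292], 806.9, 32.5, 36.3, 17.9, -27.1), ([262, 270], 639.6, 68.7, 63.0, 30.5, 60.7), ([262, 21], 156.0, -772.6, 215.2, 73.2, 60.0)]
```

View pics/c3.png

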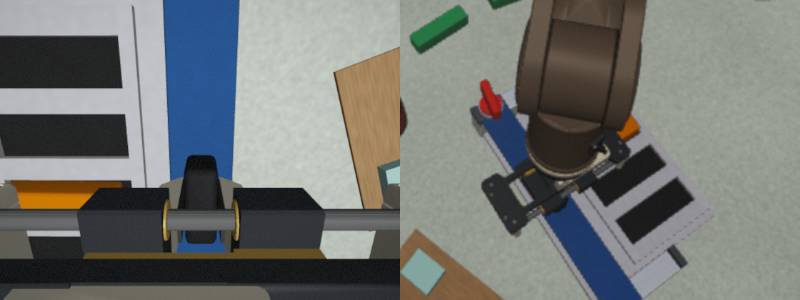

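The keeper is at its stop after 54 mm of travel, so it apparently began about 15 mm off home. I'll release, rise and measure the slots directly.

Call:
carry_out([
  [0.6,0,-0.03,0,0,0,0],
  [0.6,0,0,0,0,0,0],
  [0.6,0,0,0,0,0,0],
  [0.6,0,0,0,0,0,0],
  [0.6,0,0,-1,0,0,0],
  [0.6,0,0,-1,0,0,0],
  [0.6,0,0,-1,0,0,0],
  [0.6,0,0,-1,0,0,0],
])

```text
clock: 14.8
position: [0.6342, 0.2303, 0.142]
ee_rot: [2.193, 2.25, 0.0]
force: [0.4, -0.5, -0.2]
width: 0.6
gripper_force: 0.0
```

Call:
carry_out([
  [0.5,0,-1,-1,0,0,0.9],
  [0.5,0,-1,-0.5,0,0,0.9],
  [0.5,0,-1,0,0,0,0.9],
  [0.5,0,-1,0,0,0,0.9],
  [0.5,0,0,0,0,0,0.9],
  [0.5,0,0,0,0,0,0.9],
  [0.5,0,0,0,0,0,0.9],
  [0.5,0,0,0,0,0,0.9],
])

```text
clock: 15.6
position: [0.5354, 0.2413, 0.1786]
ee_rot: [2.847, 1.328, 0.001]
force: [0.9, -0.3, -0.2]
width: 0.499
gripper_force: 0.0
```

Call:
carry_out([
  [0.5,0,0,0,0,0,0.9],
  [0.5,0,0,0,0,0,0.9],
  [0.5,0,0,0,0,0,0.9],
  [0.5,0,0,0,0,0,0.9],
  [0.5,0,0,0,0,0,0.9],
  [0.5,0,0,0,0,0,0.9],
  [0.5,0,0,0,0,0,0.9],
  [0.5,0,0,0,0,0,0.9],
])

```text
clock: 16.4
position: [0.5353, 0.2413, 0.1786]
ee_rot: [-3.132, -0.24, -0.0]
force: [-0.9, 0.0, -0.5]
width: 0.496
gripper_force: 0.0
```

Run:
```python
from h import *
s,_=st(); print(s['joints'].round(2))
for n in('wrist','scene','top'):
    d=grab(n); print(n,'dark',*[r for r in rects(d,'dark',.01,150) if r[3]<130],'amber',*rects(d,'amber',.042,100),'red',rects(d,'red',.1,60),sep='\n')
    cv2.imwrite(f'pics/y_{n}.png',d['pixels'][:,:,::-1])
```

```text
t 16.4 p [535.3 241.3 178.6] x yaw 8.76 z [ 3.e-04  1.e-04 -1.e+00] F [-0.9  0.  -0.5] w 0.496 g 0.0
[-0.22  0.43 -0.42  1.67  0.19  1.09 -2.11]
wrist
dark
([332, 276], 442.4, 162.4, 53.9, 25.5, 8.8)
([230, 276], 421.4, 282.0, 58.4, 19.8, -10.6)
([324, 177], 548.4, 192.2, 39.3, 28.2, -87.9)
([264, 213], 500.4, 255.4, 120.4, 40.5, 1.7)
([206, 203], 498.6, 320.0, 120.4, 39.2, 1.6)
([317, 93], 636.5, 219.9, 70.1, 27.8, -88.4)
amber
([319, 229], 502.3, 195.5, 112.0, 33.8, 0.8)
red
[([497, 132], 623.2, 84.1, 29.3, 10.5, 81.8), ([516, 117], 638.8, 71.2, 71.0, 17.7, 81.9)]
scene
dark
([378, 347], 497.3, 319.3, 119.3, 38.6, 1.7)
([305, 333], 617.0, 212.4, 64.6, 28.5, -88.5)
([185, 273], 785.8, -60.0, 89.3, 67.3, 88.4)
([281, 113], 296.7, -415.5, 84.8, 83.9, -34.1)
amber
([341, 299], 511.2, 196.3, 98.3, 34.6, 2.9)
([311, 36], 10.0, -679.0, 69.2, 63.6, 59.8)
red
[([186, 292], 807.7, 32.1, 34.3, 17.9, -27.1), ([262, 270], 639.5, 68.7, 62.7, 30.5, 59.5), ([262, 20], 156.0, -772.6, 215.2, 73.2, 60.0)]
top
dark
([401, 283], 297.5, -409.2, 89.5, 63.3, -33.6)
([209, 214], 503.3, 129.4, 119.9, 36.9, -0.5)
amber
([184, 216], 496.4, 193.3, 105.9, 27.7, -0.3)
red
[([228, 162], 634.6, 62.3, 52.4, 12.6, 82.3)]
```

```bash
python3 -c "
from h import *
go(501.5,193.5,100,1.6)"
```

```text
t 16.55 p [535.3 241.4 178.7] x yaw 9.09 z [ 4.e-04 -0.e+00 -1.e+00] F [0.5 0.8 0.2] w 0.499 g 0.0
shift shares [-1.64  1.68  3.15] turn shares [ 0.   -0.    1.31]
```

Call:
carry_out([
  [0.5,-0.82,0.84,0,0,0,0],
  [0.5,-0.82,0.84,0,0,0,0.7],
  [0.5,0,0,0.8,0,0,0.6],
  [0.5,0,0,0.8,0,0,0],
  [0.5,0,0,0.8,0,0,0],
  [0.5,0,0,0.75,0,0,0],
  [0.5,0,0,0,0,0,0],
  [0.5,0,0,0,0,0,0],
])

```text
clock: 17.35
position: [0.5012, 0.1935, 0.1001]
ee_rot: [-3.141, -0.044, 0.001]
force: [-0.2, -0.1, -0.0]
width: 0.5
gripper_force: 0.0
```

```bash
python3 -c "
from h import *
go(501.5,193.5,-5,1.6)
d=grab('wrist'); print(rects(d,'amber',.042,100))"
```

```text
t 17.35 p [501.2 193.5 100.1] x yaw 1.62 z [-4.e-04  0.e+00 -1.e+00] F [-0.2 -0.1 -0. ] w 0.5 g 0.0
shift shares [0.01 0.   4.2 ] turn shares [-0.  0.  0.]
[([211, 358], 368.8, 252.5, 36.7, 7.5, -88.4), ([281, 214], 501.3, 193.5, 109.6, 30.9, 0.6)]
```

Aligned with the amber at (501.3,193.5). Descending and gripping.

Call:
carry_out([
  [0.5,0,0,0.9,0,0,0],
  [0.5,0,0,0.9,0,0,0],
  [0.5,0,0,0.8,0,0,0],
  [0.5,0,0,0.7,0,0,0],
  [0.5,0,0,0.5,0,0,0],
  [0.5,0,0,0.4,0,0,0],
  [0.5,0,0,0,0,0,0],
  [0.2,0,0,0,0,0,0],
], squeeze=25)

```text
clock: 18.2
position: [0.5015, 0.1936, -0.0047]
ee_rot: [-3.141, -0.042, -0.001]
force: [0.4, -0.7, -0.9]
width: 0.452
gripper_force: 0.0
```

Call:
carry_out([
  [0.2,0,0,0,0,0,0],
  [0.2,0,0,0,0,0,0],
  [0.2,0,0,0,0,0,0],
])

```text
clock: 18.5
position: [0.5018, 0.1937, -0.0044]
ee_rot: [-3.141, -0.042, -0.002]
force: [-0.1, 0.3, 5.8]
width: 0.346
gripper_force: 24.9
```

Call:
carry_out([
  [0.2,0,0,-0.5,0,0,0],
  [0.2,0,0,-1,0,0,0],
  [0.2,0,0,-0.9,0,0,0],
  [0.2,0,0.5,0,0,0,0],
  [0.2,0,1,0,0,0,0],
  [0.2,0,1,0,0,0,0],
  [0.2,0,1,0,0,0,0],
  [0.2,0,1,0,0,0,0],
], squeeze=30)

```text
clock: 19.3
position: [0.5031, 0.0785, 0.054]
ee_rot: [3.14, 0.041, -0.003]
force: [-0.2, 0.4, -3.6]
width: 0.349
gripper_force: 29.9
```

Call:
carry_out([
  [0.2,0,1,0,0,0,0],
  [0.2,0,1,0,0,0,0],
  [0.2,0,1,0,0,0,0],
  [0.2,0,1,0,0,0,0],
  [0.2,0,1,0,0,0,0],
  [0.2,0,1,0,0,0,0],
  [0.2,0,1,0,0,0,0],
  [0.2,0,1,0,0,0,0],
])

```text
clock: 20.1
position: [0.5079, -0.121, 0.054]
ee_rot: [3.141, 0.041, -0.003]
force: [0.2, 0.5, -2.7]
width: 0.345
gripper_force: 29.9
```

Call:
carry_out([
  [0.2,-0.1,1,0,0,0,0],
  [0.2,-0.1,1,0,0,0,0],
  [0.2,-0.1,1,0,0,0,0],
  [0.2,-0.1,1,0,0,0,0],
  [0.2,-0.1,1,0,0,0,0],
  [0.2,-0.1,1,0,0,0,0],
  [0.2,-0.1,1,0,0,0,0],
  [0.2,-0.1,1,0,0,0,0],
])

```text
clock: 20.9
position: [0.4928, -0.321, 0.0538]
ee_rot: [-3.141, -0.041, 0.003]
force: [0.4, -0.3, -2.9]
width: 0.345
gripper_force: 30.0
```

```bash
python3 -c "
from h import *
go(495,-447,60,-3)
d=grab('scene'); print(rects(d,'green',.03,60))"
```

```text
t 20.9 p [ 492.8 -321.    53.8] x yaw 1.49 z [-2.1e-03  5.0e-04 -1.0e+00] F [ 0.4 -0.3 -2.9] w 0.345 g 30.0
shift shares [-0.04  5.04 -0.25] turn shares [-0.    0.02  0.78]
[([227, 220], 632.9, -129.2, 112.6, 42.8, 8.0), ([280, 193], 469.7, -132.9, 112.5, 45.4, -6.9), ([211, 178], 608.9, -274.3, 113.9, 46.9, 9.3), ([261, 159], 455.8, -264.4, 112.0, 48.7, -6.9)]
```

Call:
carry_out([
  [0.2,0,1,0,0,0,0],
  [0.2,0,1,0,0,0,0],
  [0.2,0,1,0,0,0,0.4],
  [0.2,0,1,0,0,0,0.38],
  [0.2,0,1,0,0,0,0],
  [0.2,0,0,0.9,0,0,0],
  [0.2,0,0,0.8,0,0,0],
  [0.2,0,0,0.5,0,0,0],
])

```text
clock: 21.75
position: [0.4927, -0.4441, -0.0028]
ee_rot: [-3.139, 0.082, 0.005]
force: [-0.6, 0.2, -4.1]
width: 0.349
gripper_force: 30.0
```

Call:
carry_out([
  [0.2,0,0,0.24,0,0,0],
  [0.2,0,0,0.08,0,0,0],
  [0.2,0,0,0.02,0,0,0],
])

```text
clock: 22.05
position: [0.4954, -0.4445, -0.0084]
ee_rot: [3.14, -0.08, 0.001]
force: [0.8, 0.1, -3.9]
width: 0.344
gripper_force: 30.0
```

Call:
carry_out([
  [0.2,0,0,0.05,0,0,0],
  [0.2,0,0,0.04,0,0,0],
])

```text
clock: 22.25
position: [0.4961, -0.4448, -0.0099]
ee_rot: [3.139, -0.08, 0.003]
force: [0.7, 0.3, 3.0]
width: 0.343
gripper_force: 30.0
```

Call:
carry_out([
  [0.6,0,0,0,0,0,0],
  [0.6,0,0,0,0,0,0],
  [0.6,0,0,0,0,0,0],
  [0.6,0,0,-0.5,0,0,0],
  [0.6,0,0,-1,0,0,0],
  [0.6,0,0,-1,0,0,0],
  [0.6,0,0,-1,0,0,0],
  [0.6,0,0,0,0,0,0],
])

```text
clock: 23.05
position: [0.4976, -0.446, 0.0816]
ee_rot: [3.136, -0.081, 0.009]
force: [0.7, 0.5, -0.3]
width: 0.596
gripper_force: 0.0
```

Run:
```python
from h import *
for n in('scene','top','wrist'):
    d=grab(n); print(n,'amber',rects(d,'amber',.036,60),'green',*rects(d,'green',.032,60),sep='\n')
go(449,-271,75,-7)
```

```text
scene
amber
[([220, 125], 495.4, -441.6, 111.8, 35.4, -2.8), ([311, 36], 1.8, -688.7, 66.4, 63.5, -30.2)]
green
([227, 220], 633.3, -127.9, 112.2, 42.5, 7.7)
([280, 193], 470.0, -131.6, 111.3, 45.4, -6.9)
([211, 178], 609.4, -272.6, 113.8, 46.8, 9.6)
([261, 159], 456.7, -262.9, 111.8, 48.6, -6.9)
top
amber
[([495, 377], 44.8, -642.2, 62.8, 45.2, 69.2), ([413, 226], 452.6, -441.4, 31.3, 30.7, 88.6)]
green
([351, 230], 448.8, -271.6, 108.4, 31.5, -7.0)
([304, 226], 462.5, -139.5, 107.1, 30.0, -6.9)
([353, 175], 602.4, -281.8, 108.8, 32.2, 9.1)
([301, 168], 627.0, -136.0, 108.8, 29.8, 7.7)
wrist
amber
[([281, 220], 495.7, -444.8, 110.6, 31.6, -2.9)]
green
([73, 243], 482.7, -287.6, 62.0, 44.4, -6.9)
([51, 73], 601.7, -294.4, 98.7, 44.3, 9.2)
t 23.2 p [ 495.  -444.4   76.8] x yaw -2.94 z [-1.e-04 -2.e-04 -1.e+00] F [ 0.2  0.6 -1. ] w 0.596 g 0.0
shift shares [-2.19 -6.83  0.07] turn shares [0.   0.   0.71]
```

Call:
carry_out([
  [0.6,-0.3,-0.96,0,0,0,0],
  [0.6,-0.3,-0.96,0,0,0,0],
  [0.6,-0.3,-0.96,0,0,0,0],
  [0.6,-0.3,-0.96,0,0,0,0],
  [0.6,-0.3,-0.96,0,0,0,0],
  [0.6,-0.3,-1,0,0,0,0],
  [0.6,-0.35,-1,0,0,0,0.71],
  [0.6,0,0,0,0,0,0],
])

```text
clock: 24.0
position: [0.4488, -0.2677, 0.0758]
ee_rot: [-3.134, 0.189, 0.005]
force: [0.7, -0.7, -0.6]
width: 0.597
gripper_force: 0.0
```

Call:
carry_out([
  [0.6,0,0,0,0,0,0],
  [0.6,0,0,0,0,0,0],
])

```text
clock: 24.2
position: [0.4502, -0.2728, 0.0763]
ee_rot: [3.135, -0.192, -0.001]
force: [0.7, 0.2, -0.4]
width: 0.604
gripper_force: 0.0
```

Run:
```python
from h import *
d=grab('wrist'); print(*rects(d,'green',.032,60),sep='\n')
cv2.imwrite('pics/a1.png',d['pixels'][100:300,160:400,::-1].repeat(2,0).repeat(2,1))
go(449.3,-271,-16,-7)
```

```text
([120, 205], 477.4, -150.6, 86.0, 41.6, -7.0)
([283, 215], 453.6, -274.6, 108.4, 30.6, -6.9)
([282, 40], 574.0, -289.2, 49.7, 30.7, 9.4)
([63, 33], 595.1, -149.7, 42.6, 41.5, 7.2)
t 24.25 p [ 450.2 -272.9   76.3] x yaw -7.05 z [-2.e-04 -2.e-04 -1.e+00] F [-0.9 -0.1 -0.4] w 0.601 g 0.0
shift shares [-0.05 -0.07  3.69] turn shares [ 0.    0.   -0.01]
```

View pics/a1.png

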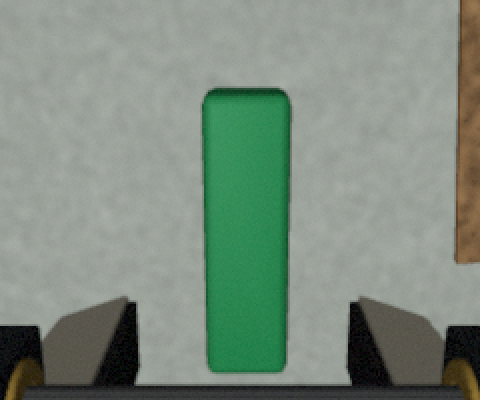

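The crop shows a plain green bar centred at (245,230) between the open fingers, clear of the yellow and pink decoys. This is one of the four wanted.

Call:
carry_out([
  [0.6,0.05,0,0.9,0,0,0],
  [0.6,0,0,0.9,0,0,0],
  [0.6,0,0,0.8,0,0,0],
  [0.6,0,0,0.6,0,0,0],
  [0.6,0,0,0.45,0,0,0],
  [0.2,0,0,0,0,0,0],
  [0.2,0,0,0,0,0,0],
  [0.2,0,0,0,0,0,0],
])

```text
clock: 25.05
position: [0.4521, -0.2725, -0.014]
ee_rot: [3.135, -0.192, 0.002]
force: [0.0, -2.3, 2.2]
width: 0.392
gripper_force: 2.4
```

Call:
carry_out([
  [0.2,0,0,0,0,0,0],
  [0.2,0,0,0,0,0,0],
])

```text
clock: 25.25
position: [0.4521, -0.2727, -0.0139]
ee_rot: [3.135, -0.192, 0.002]
force: [1.0, -1.2, 4.1]
width: 0.343
gripper_force: 30.0
```

Run:
```python
from h import *
go(498.6,320,60,1.6)
```

```text
t 25.25 p [ 452.1 -272.7  -13.9] x yaw -7.02 z [ 0.0014 -0.0011 -1.    ] F [ 1.  -1.2  4.1] w 0.343 g 30.0
shift shares [ -1.05 -23.75  -2.98] turn shares [ 0.01 -0.01 -1.5 ]
```

Call:
carry_out([
  [0.2,0,0,-0.8,0,0,0],
  [0.2,0,0,-1,0,0,0],
  [0.2,0,0,-1,0,0,0],
  [0.2,0,-0.8,-0.2,0,0,0],
  [0.2,0,-1,0,0,0,0],
  [0.2,0,-1,0,0,0,0],
  [0.2,0,-1,0,0,0,0],
  [0.2,0,-1,0,0,0,0],
])

```text
clock: 26.05
position: [0.4658, -0.1518, 0.0604]
ee_rot: [-3.136, 0.192, 0.0]
force: [0.2, -0.9, -2.9]
width: 0.342
gripper_force: 30.0
```

Call:
carry_out([
  [0.2,-0.05,-1,0,0,0,0],
  [0.2,-0.05,-1,0,0,0,0],
  [0.2,-0.05,-1,0,0,0,0],
  [0.2,-0.05,-1,0,0,0,0],
  [0.2,-0.05,-1,0,0,0,0],
  [0.2,-0.05,-1,0,0,0,0],
  [0.2,-0.05,-1,0,0,0,0],
  [0.2,-0.05,-1,0,0,0,0],
])

```text
clock: 26.85
position: [0.4802, 0.0478, 0.0604]
ee_rot: [3.136, -0.192, -0.001]
force: [0.2, -0.1, -3.1]
width: 0.349
gripper_force: 30.0
```

Call:
carry_out([
  [0.2,-0.06,-1,0,0,0,0],
  [0.2,-0.06,-1,0,0,0,0],
  [0.2,-0.06,-1,0,0,0,0],
  [0.2,-0.06,-1,0,0,0,0],
  [0.2,-0.06,-1,0,0,0,0],
  [0.2,-0.06,-1,0,0,0,0],
  [0.2,-0.06,-1,0,0,0,0],
  [0.2,-0.06,-1,0,0,0,0],
])

```text
clock: 27.65
position: [0.4926, 0.2476, 0.0602]
ee_rot: [3.135, -0.192, -0.001]
force: [1.5, 1.0, -2.7]
width: 0.35
gripper_force: 30.0
```

Run:
```python
from h import *
go(498.6,320,60,1.6)
```

```text
t 27.65 p [492.6 247.6  60.2] x yaw -7.0 z [-6.e-04 -4.e-04 -1.e+00] F [ 1.5  1.  -2.7] w 0.35 g 30.0
shift shares [-0.11 -2.9   0.01] turn shares [ 0.    0.01 -1.5 ]
```

Call:
carry_out([
  [0.2,-0.04,-0.95,0,0,0,0],
  [0.2,-0.04,-0.95,0,0,0,-0.5],
  [0.2,-0.04,-0.9,0,0,0,-0.5],
  [0.2,0,0,0,0,0,-0.5],
  [0.2,0,0,0,0,0,0],
  [0.2,0,0,0,0,0,0],
])

```text
clock: 28.25
position: [0.4973, 0.3158, 0.06]
ee_rot: [3.14, 0.041, -0.001]
force: [-0.3, -0.2, -2.9]
width: 0.346
gripper_force: 30.0
```

Run:
```python
from h import *
go(498.6,320,-4,1.6)
d=grab('wrist'); print('bar',rects(d,'green',.11,100),'dark',*rects(d,'dark',.01,200),sep='\n')
```

```text
t 28.25 p [497.3 315.8  60. ] x yaw 1.48 z [-7.e-04 -1.e-03 -1.e+00] F [-0.3 -0.2 -2.9] w 0.346 g 30.0
shift shares [ 0.06 -0.17  2.56] turn shares [ 0.01  0.01 -0.02]
bar
[([281, 338], 470.5, 315.0, 29.4, 17.8, -88.6), ([281, 229], 526.0, 316.4, 60.8, 30.2, 1.4)]
dark
([321, 387], 337.8, 310.1, 511.1, 62.7, -88.9)
([141, 296], 417.4, 451.3, 178.5, 83.6, -88.6)
([281, 284], 453.6, 314.5, 101.9, 36.8, -88.6)
([532, 214], 504.3, 124.9, 121.4, 35.3, 1.7)
([415, 242], 492.9, 205.6, 184.2, 176.1, -70.1)
([274, 150], 547.9, 321.0, 40.9, 23.9, -88.5)
([481, 10], 639.9, 191.2, 94.0, 13.4, -88.5)
```

Call:
carry_out([
  [0.2,0,-0.17,0.9,0,0,0],
  [0.2,0,0,0.6,0,0,0],
  [0.2,0,0,0.5,0,0,0],
  [0.2,0,0,0.3,0,0,0],
  [0.2,0,0,0.15,0,0,0],
  [0.2,0,0,0.1,0,0,0],
  [0.2,0,0,0,0,0,0],
])

```text
clock: 29.0
position: [0.4975, 0.321, -0.0034]
ee_rot: [-3.141, -0.044, -0.0]
force: [0.5, 0.5, -3.2]
width: 0.343
gripper_force: 30.0
```

Call:
carry_out([
  [0.2,0,0.03,0.05,0,0,0],
  [0.2,0,0,0.03,0,0,0],
  [0.2,0,0,0,0,0,0],
])

```text
clock: 29.3
position: [0.4978, 0.3208, -0.0039]
ee_rot: [-3.14, -0.044, -0.002]
force: [-3.8, -1.3, 8.7]
width: 0.349
gripper_force: 30.0
```

Call:
carry_out([
  [0.5,0,0,0,0,0,0],
  [0.5,0,0,0,0,0,0],
  [0.5,0,0,0,0,0,0],
  [0.5,0,0,-0.6,0,0,0],
  [0.5,0,0,-1,0,0,0],
  [0.5,0,0,-1,0,0,0],
  [0.5,0,0,-0.6,0,0,0],
  [0.5,0,0,0,0,0,0],
])

```text
clock: 30.1
position: [0.4988, 0.3213, 0.0774]
ee_rot: [-3.139, -0.043, -0.006]
force: [-0.4, 0.4, 0.2]
width: 0.499
gripper_force: 0.0
```

Run:
```python
from h import *
for n in('wrist','top'):
    d=grab(n); print(n,*rects(d,'green',.032,60),sep='\n')
print(rects(grab('wrist'),'green',.042,60))
go(603,-282,75,9)
```

```text
wrist
([282, 221], 497.8, 320.6, 112.3, 33.3, 1.7)
top
([304, 226], 462.5, -139.6, 107.1, 30.1, -7.2)
([353, 175], 602.4, -281.8, 108.8, 32.2, 9.1)
([301, 167], 627.3, -136.0, 108.4, 29.8, 7.8)
[([280, 220], 501.2, 320.7, 107.5, 31.9, 1.6)]
t 30.25 p [497.1 319.7  73.9] x yaw 1.58 z [-7.e-04 -8.e-04 -1.e+00] F [ 0.1  0.7 -0.7] w 0.495 g 0.0
shift shares [ 3.57 24.17 -0.03] turn shares [ 0.01  0.01 -1.29]
```

Call:
carry_out([
  [0.6,0,1,0,0,0,0],
  [0.6,0,1,0,0,0,0],
  [0.6,0,1,0,0,0,0],
  [0.6,0,1,0,0,0,0],
  [0.6,0,1,0,0,0,0],
  [0.6,0,1,0,0,0,0],
  [0.6,0,1,0,0,0,0],
  [0.6,0,1,0,0,0,0],
])

```text
clock: 31.05
position: [0.502, 0.1189, 0.0733]
ee_rot: [3.141, 0.044, -0.003]
force: [0.2, 0.3, 0.7]
width: 0.605
gripper_force: 0.0
```

Call:
carry_out([
  [0.6,0,1,0,0,0,0],
  [0.6,0,1,0,0,0,0],
  [0.6,0,1,0,0,0,0],
  [0.6,0,1,0,0,0,0],
  [0.6,0,1,0,0,0,0],
  [0.6,0,1,0,0,0,0],
  [0.6,0,1,0,0,0,0],
  [0.6,0,1,0,0,0,0],
])

```text
clock: 31.85
position: [0.5075, -0.0807, 0.0734]
ee_rot: [-3.141, -0.044, 0.004]
force: [1.3, -0.2, -0.4]
width: 0.602
gripper_force: 0.0
```

Call:
carry_out([
  [0.6,0.45,1,0,0,0,0],
  [0.6,0.45,1,0,0,0,0],
  [0.6,0.45,1,0,0,0,0],
  [0.6,0.45,1,0,0,0,0],
  [0.6,0.45,1,0,0,0,0],
  [0.6,0.45,1,0,0,0,0],
  [0.6,0.45,1,0,0,0,0],
  [0.6,0.4,1,0,0,0,-0.6],
])

```text
clock: 32.65
position: [0.6024, -0.2778, 0.0729]
ee_rot: [-3.138, -0.139, 0.003]
force: [0.3, 0.7, -0.1]
width: 0.6
gripper_force: 0.0
```

Call:
carry_out([
  [0.6,0,0.1,0,0,0,-0.65],
  [0.6,0,0,0,0,0,0],
  [0.6,0,0,0,0,0,0],
])

```text
clock: 32.95
position: [0.6023, -0.2787, 0.0734]
ee_rot: [-3.131, -0.237, 0.003]
force: [-1.6, 1.0, -0.1]
width: 0.602
gripper_force: 0.0
```

Run:
```python
from h import *
d=grab('wrist'); print(*rects(d,'green',.032,60),sep='\n')
go(603,-282,-14,9)
```

```text
([289, 213], 608.2, -283.8, 108.7, 30.6, 9.3)
([93, 150], 632.1, -144.7, 106.8, 41.5, 7.4)
t 33.0 p [ 602.5 -278.4   73.8] x yaw 8.71 z [-0.0013  0.0011 -1.    ] F [-0.4  0.5  0.6] w 0.605 g 0.0
shift shares [0.   0.15 3.51] turn shares [-0.01  0.01 -0.05]
```

Call:
carry_out([
  [0.6,0.08,0.18,0.9,0,0,-0.05],
  [0.6,0,0,0.9,0,0,0],
  [0.6,0,0,0.8,0,0,0],
  [0.6,0,0,0.5,0,0,0],
  [0.6,0,0,0.4,0,0,0],
  [0.2,0,0,0,0,0,0],
  [0.2,0,0,0,0,0,0],
  [0.2,0,0,0,0,0,0],
])

```text
clock: 33.8
position: [0.6064, -0.2839, -0.0119]
ee_rot: [3.131, 0.247, 0.002]
force: [-0.0, -0.1, 0.1]
width: 0.389
gripper_force: 0.0
```

Call:
carry_out([
  [0.2,0,0,0,0,0,0],
  [0.2,0,0,0,0,0,0],
])

```text
clock: 34.0
position: [0.6064, -0.284, -0.0119]
ee_rot: [3.131, 0.247, 0.002]
force: [-1.4, 1.1, 4.9]
width: 0.347
gripper_force: 30.0
```

Run:
```python
from h import *
go(500.4,256.5,60,1.6)
```

```text
t 34.0 p [ 606.4 -284.   -11.9] x yaw 9.03 z [ 1.6e-03 -7.0e-04 -1.0e+00] F [-1.4  1.1  4.9] w 0.347 g 30.0
shift shares [ -0.79 -22.02  -2.9 ] turn shares [ 0.01 -0.02  1.3 ]
```

Call:
carry_out([
  [0.2,0,0,-0.8,0,0,0],
  [0.2,0,0,-1,0,0,0],
  [0.2,0,0,-1,0,0,0],
  [0.2,-0.1,-0.8,-0.1,0,0,0],
  [0.2,-0.1,-1,0,0,0,0],
  [0.2,-0.1,-1,0,0,0,0],
  [0.2,-0.1,-1,0,0,0,0],
  [0.2,-0.1,-1,0,0,0,0],
])

```text
clock: 34.8
position: [0.5737, -0.1663, 0.0595]
ee_rot: [-3.132, -0.247, 0.001]
force: [0.6, 0.8, -2.3]
width: 0.34
gripper_force: 30.0
```

Call:
carry_out([
  [0.2,-0.1,-1,0,0,0,0],
  [0.2,-0.1,-1,0,0,0,0],
  [0.2,-0.1,-1,0,0,0,0],
  [0.2,0,-1,0,0,0,0],
  [0.2,0,-1,0,0,0,0],
  [0.2,0,-1,0,0,0,0],
  [0.2,0,-1,0,0,0,0],
  [0.2,0,-1,0,0,0,0],
])

```text
clock: 35.6
position: [0.5352, 0.0299, 0.0596]
ee_rot: [3.132, 0.247, -0.0]
force: [-0.4, 0.2, -2.3]
width: 0.346
gripper_force: 30.0
```

Call:
carry_out([
  [0.2,0,-1,0,0,0,0],
  [0.2,0,-1,0,0,0,0],
  [0.2,0,-1,0,0,0,0],
  [0.2,0,-1,0,0,0,0],
  [0.2,0,-1,0,0,0,0],
  [0.2,0,-1,0,0,0,0],
  [0.2,0,-1,0,0,0,0],
  [0.2,0,-1,0,0,0,0],
])

```text
clock: 36.4
position: [0.5038, 0.2274, 0.0595]
ee_rot: [3.132, 0.247, -0.0]
force: [0.2, -0.0, -3.1]
width: 0.347
gripper_force: 30.0
```

Run:
```python
from h import *
go(500.4,256.5,60,1.6)
```

```text
t 36.4 p [503.8 227.4  59.5] x yaw 9.03 z [-2.e-04 -3.e-04 -1.e+00] F [ 0.2 -0.  -3.1] w 0.347 g 30.0
shift shares [ 0.05 -1.17 -0.02] turn shares [0.  0.  1.3]
```

Call:
carry_out([
  [0.2,0,-0.6,0,0,0,0],
  [0.2,0,-0.4,0,0,0,0.6],
  [0.2,0,0,0,0,0,0.7],
  [0.2,0,0,0,0,0,0],
  [0.2,0,0,0,0,0,0],
])

```text
clock: 36.9
position: [0.5004, 0.2506, 0.0595]
ee_rot: [3.141, 0.046, -0.0]
force: [0.1, 0.2, -3.5]
width: 0.349
gripper_force: 30.0
```

Run:
```python
from h import *
go(500.4,256.5,-1.9,1.6)
d=grab('wrist'); print('bar',rects(d,'green',.104,100),'dark',*rects(d,'dark',.01,200),sep='\n')
```

```text
t 36.9 p [500.4 250.6  59.5] x yaw 1.67 z [-1.e-04 -8.e-04 -1.e+00] F [ 0.1  0.2 -3.5] w 0.349 g 30.0
shift shares [ 0.01 -0.24  2.45] turn shares [0.01 0.   0.01]
bar
[([281, 338], 469.2, 249.4, 30.1, 17.9, -88.4), ([281, 228], 527.4, 251.3, 63.7, 30.9, 1.7), ([180, 207], 536.1, 297.1, 52.0, 25.5, 1.6)]
dark
([282, 381], 349.8, 246.1, 504.0, 46.0, -88.7)
([140, 296], 420.4, 385.6, 177.4, 84.3, -88.0)
([307, 284], 447.8, 236.0, 49.1, 39.7, -63.7)
([248, 280], 452.9, 279.1, 39.3, 23.3, 22.9)
([414, 242], 496.3, 140.8, 183.7, 174.6, -69.8)
([271, 151], 549.5, 256.7, 41.0, 24.7, -87.7)
([199, 183], 513.2, 320.5, 93.1, 39.1, 1.7)
([341, 12], 639.9, 214.1, 82.0, 15.1, -88.3)
```

Call:
carry_out([
  [0.2,-0.1,-0.22,0.9,0,0,0],
  [0.2,0,0,0.6,0,0,0],
  [0.2,0,0,0.4,0,0,0],
  [0.2,0,0,0.3,0,0,0],
  [0.2,0,0,0.15,0,0,0],
  [0.2,0,0,0.1,0,0,0],
  [0.2,0,0,0.05,0,0,0],
  [0.2,0,0,0,0,0,0],
])

```text
clock: 37.75
position: [0.498, 0.2567, -0.0019]
ee_rot: [3.141, 0.043, 0.001]
force: [-2.7, -2.0, 4.6]
width: 0.348
gripper_force: 30.0
```

Call:
carry_out([
  [0.5,0,0,0,0,0,0],
  [0.5,0,0,0,0,0,0],
  [0.5,0,0,0,0,0,0],
  [0.5,0,0,-0.6,0,0,0],
  [0.5,0,0,-1,0,0,0],
  [0.5,0,0,-1,0,0,0],
  [0.5,0,0,-0.4,0,0,0],
  [0.5,0,0,0,0,0,0],
])

```text
clock: 38.55
position: [0.4987, 0.2573, 0.0733]
ee_rot: [-3.14, -0.043, -0.004]
force: [-0.5, -0.4, -0.5]
width: 0.497
gripper_force: 0.0
```

Run:
```python
from h import *
d=grab('top'); print(*rects(d,'green',.032,60),sep='\n')
print(rects(grab('wrist'),'green',.042,60))
go(463,-140,75,-7)
```

```text
([304, 226], 462.5, -139.8, 107.1, 29.9, -7.0)
([301, 167], 627.2, -136.0, 108.4, 29.8, 7.7)
[([281, 220], 502.3, 256.6, 105.7, 31.9, 1.8), ([192, 202], 513.0, 316.9, 83.4, 35.9, 1.6)]
t 38.65 p [497.4 256.4  71.3] x yaw 1.58 z [-5.e-04 -5.e-04 -1.e+00] F [ 0.5  0.  -0.7] w 0.501 g 0.0
shift shares [-1.81 15.81 -0.14] turn shares [0.01 0.   1.5 ]
```

Call:
carry_out([
  [0.6,0,1,0,0,0,0],
  [0.6,0,1,0,0,0,0],
  [0.6,0,1,0,0,0,0],
  [0.6,0,1,0,0,0,0],
  [0.6,0,1,0,0,0,0],
  [0.6,0,1,0,0,0,0],
  [0.6,0,1,0,0,0,0],
  [0.6,0,1,0,0,0,0],
])

```text
clock: 39.45
position: [0.5022, 0.0555, 0.0707]
ee_rot: [3.141, 0.044, -0.004]
force: [-0.2, 0.2, -0.0]
width: 0.603
gripper_force: 0.0
```

Call:
carry_out([
  [0.6,-0.25,1,0,0,0,0],
  [0.6,-0.25,1,0,0,0,0],
  [0.6,-0.25,1,0,0,0,0],
  [0.6,-0.25,1,0,0,0,0],
  [0.6,-0.25,1,0,0,0,0],
  [0.6,-0.25,1,0,0,0,0],
  [0.6,-0.25,1,0,0,0,0],
  [0.6,-0.06,0.8,0,0,0,0.7],
])

```text
clock: 40.25
position: [0.4617, -0.1409, 0.0708]
ee_rot: [-3.14, 0.072, 0.004]
force: [0.2, 0.7, 0.5]
width: 0.602
gripper_force: 0.0
```

Call:
carry_out([
  [0.6,0,0,0,0,0,0.8],
  [0.6,0,0,0,0,0,0],
  [0.6,0,0,0,0,0,0],
])

```text
clock: 40.55
position: [0.4633, -0.1388, 0.0716]
ee_rot: [-3.136, 0.19, 0.001]
force: [0.7, 0.5, 0.6]
width: 0.599
gripper_force: 0.0
```

Run:
```python
from h import *
d=grab('wrist'); print(*rects(d,'green',.032,60),sep='\n')
go(463,-140,-14,-7)
```

```text
([284, 215], 467.3, -141.5, 108.0, 30.6, -7.0)
([260, 27], 592.7, -142.3, 36.9, 30.7, 7.3)
t 40.6 p [ 463.4 -138.7   71.7] x yaw -6.89 z [-5.e-04  4.e-04 -1.e+00] F [0.3 0.2 0. ] w 0.601 g 0.0
shift shares [-0.01  0.06  3.43] turn shares [-0.    0.01  0.02]
```

Call:
carry_out([
  [0.6,0.02,0.08,0.9,0,0,0.02],
  [0.6,0,0,0.9,0,0,0],
  [0.6,0,0,0.8,0,0,0],
  [0.6,0,0,0.5,0,0,0],
  [0.6,0,0,0.35,0,0,0],
  [0.2,0,0,0,0,0,0],
  [0.2,0,0,0,0,0,0],
  [0.2,0,0,0,0,0,0],
])

```text
clock: 41.4
position: [0.4642, -0.1415, -0.0135]
ee_rot: [3.135, -0.195, 0.002]
force: [1.0, 0.3, -0.7]
width: 0.39
gripper_force: 0.0
```

Call:
carry_out([
  [0.2,0,0,0,0,0,0],
  [0.2,0,0,0,0,0,0],
])

```text
clock: 41.6
position: [0.4643, -0.1415, -0.0134]
ee_rot: [3.135, -0.195, 0.002]
force: [-0.6, -0.2, 6.0]
width: 0.342
gripper_force: 30.0
```

Run:
```python
from h import *
go(500.5,192.5,60,1.6)
```

```text
t 41.6 p [ 464.3 -141.5  -13.4] x yaw -7.12 z [ 1.5e-03 -3.0e-04 -1.0e+00] F [-0.6 -0.2  6. ] w 0.342 g 30.0
shift shares [ -0.21 -13.44  -2.94] turn shares [ 0.   -0.02 -1.52]
```

Call:
carry_out([
  [0.2,0,0,-0.8,0,0,0],
  [0.2,0,0,-1,0,0,0],
  [0.2,0,0,-1,0,0,0],
  [0.2,0,-0.8,-0.14,0,0,0],
  [0.2,0,-1,0,0,0,0],
  [0.2,0,-1,0,0,0,0],
  [0.2,0,-1,0,0,0,0],
  [0.2,0,-1,0,0,0,0],
])

```text
clock: 42.4
position: [0.478, -0.0216, 0.0592]
ee_rot: [3.135, -0.196, -0.001]
force: [-0.3, 0.1, -3.8]
width: 0.344
gripper_force: 30.0
```

Call:
carry_out([
  [0.2,-0.03,-1,0,0,0,0],
  [0.2,-0.03,-1,0,0,0,0],
  [0.2,-0.03,-1,0,0,0,0],
  [0.2,-0.03,-1,0,0,0,0],
  [0.2,-0.03,-1,0,0,0,0],
  [0.2,-0.03,-1,0,0,0,0],
  [0.2,-0.03,-1,0,0,0,0],
  [0.2,0,-1,0,0,0,-0.5],
])

```text
clock: 43.2
position: [0.4975, 0.1774, 0.0591]
ee_rot: [3.139, -0.116, -0.001]
force: [-0.2, -0.8, -3.2]
width: 0.345
gripper_force: 30.0
```

Call:
carry_out([
  [0.2,0,-0.5,0,0,0,-0.5],
  [0.2,0,0,0,0,0,-0.5],
  [0.2,0,0,0,0,0,0],
  [0.2,0,0,0,0,0,0],
])

```text
clock: 43.6
position: [0.4988, 0.1881, 0.0591]
ee_rot: [3.141, 0.037, -0.001]
force: [0.1, 0.7, -3.4]
width: 0.344
gripper_force: 30.0
```

Run:
```python
from h import *
go(500.5,192.5,-3.4,1.6)
d=grab('wrist'); print('bar',rects(d,'green',.104,100),'dark',*[r for r in rects(d,'dark',.01,200) if r[3]<130],sep='\n')
```

```text
t 43.6 p [498.8 188.1  59.1] x yaw 1.36 z [-6.e-04 -8.e-04 -1.e+00] F [ 0.1  0.7 -3.4] w 0.344 g 30.0
shift shares [ 0.07 -0.18  2.5 ] turn shares [ 0.01  0.01 -0.04]
bar
[([281, 338], 467.9, 187.3, 30.4, 17.9, -88.7), ([281, 228], 526.2, 188.7, 64.0, 31.1, 1.3), ([181, 206], 535.5, 233.5, 53.2, 25.4, 1.8), ([87, 213], 526.9, 274.6, 69.4, 30.6, 1.6)]
dark
([318, 283], 456.8, 156.4, 40.3, 35.8, -88.7)
([252, 285], 455.6, 207.9, 59.5, 35.7, -88.7)
([201, 180], 514.8, 256.6, 93.3, 39.3, 1.6)
([274, 146], 552.1, 192.8, 41.1, 23.0, -88.6)
([203, 8], 638.0, 242.5, 81.2, 10.5, -88.6)
```

Call:
carry_out([
  [0.2,0,-0.15,0.9,0,0,-0.04],
  [0.2,0,0,0.6,0,0,0],
  [0.2,0,0,0.45,0,0,0],
  [0.2,0,0,0.3,0,0,0],
  [0.2,0,0,0.15,0,0,0],
  [0.2,0,0,0.08,0,0,0],
  [0.2,0,0,0.05,0,0,0],
  [0.2,0,0,0,0,0,0],
])

```text
clock: 44.45
position: [0.4993, 0.1932, -0.0034]
ee_rot: [-3.141, -0.047, -0.001]
force: [-0.2, -0.2, -2.8]
width: 0.348
gripper_force: 30.0
```

Call:
carry_out([
  [0.2,0,0,0.04,0,0,0],
  [0.2,0,0,0.02,0,0,0],
])

```text
clock: 44.65
position: [0.4993, 0.1931, -0.0035]
ee_rot: [3.141, 0.046, 0.002]
force: [-7.6, -5.1, 28.0]
width: 0.349
gripper_force: 30.0
```

Call:
carry_out([
  [0.5,0,0,0,0,0,0],
  [0.5,0,0,0,0,0,0],
  [0.5,0,0,0,0,0,0],
  [0.5,0,0,-0.6,0,0,0],
  [0.5,0,0,-1,0,0,0],
  [0.5,0,0,-1,0,0,0],
  [0.5,0,0,-0.4,0,0,0],
  [0.5,0,0,0,0,0,0],
])

```text
clock: 45.45
position: [0.5, 0.1934, 0.0707]
ee_rot: [-3.14, -0.046, -0.004]
force: [1.0, 0.3, 0.3]
width: 0.498
gripper_force: 0.0
```

Run:
```python
from h import *
d=grab('top'); print(*rects(d,'green',.032,60),sep='\n')
print(rects(grab('wrist'),'green',.042,60))
go(627.5,-136,75,7.7)
```

```text
([301, 168], 627.0, -136.0, 108.8, 29.8, 7.7)
[([192, 203], 514.6, 252.9, 81.8, 35.9, 1.8), ([281, 220], 505.0, 193.1, 105.6, 31.9, 1.7), ([103, 206], 509.5, 312.5, 90.9, 42.8, 1.7)]
t 45.55 p [498.6 192.7  68.9] x yaw 1.69 z [-5.e-04 -4.e-04 -1.e+00] F [-0.   0.4 -0.2] w 0.503 g 0.0
shift shares [ 4.76 13.29 -0.24] turn shares [ 0.    0.01 -1.05]
```

Call:
carry_out([
  [0.6,0,1,-0.1,0,0,0],
  [0.6,0,1,-0.1,0,0,0],
  [0.6,0,1,0,0,0,0],
  [0.6,0,1,0,0,0,0],
  [0.6,0,1,0,0,0,0],
  [0.6,0,1,0,0,0,0],
  [0.6,0,1,0,0,0,0],
  [0.6,0,1,0,0,0,0],
])

```text
clock: 46.35
position: [0.5039, -0.008, 0.0731]
ee_rot: [3.141, 0.047, -0.004]
force: [-0.1, -0.6, -0.3]
width: 0.602
gripper_force: 0.0
```

Call:
carry_out([
  [0.6,0.9,1,0,0,0,0],
  [0.6,0.9,1,0,0,0,0],
  [0.6,0.9,1,0,0,0,0],
  [0.6,0.9,1,0,0,0,0],
  [0.6,0.9,1,0,0,0,0],
  [0.6,0.3,0.3,0,0,0,-0.5],
  [0.6,0,0,0,0,0,-0.55],
  [0.6,0,0,0,0,0,0],
])

```text
clock: 47.15
position: [0.6278, -0.1361, 0.0725]
ee_rot: [-3.134, -0.212, 0.004]
force: [-0.7, 0.0, -0.5]
width: 0.602
gripper_force: 0.0
```

Run:
```python
from h import *
d=grab('wrist'); print(*rects(d,'green',.032,60),sep='\n')
go(628.5,-136.5,-14,7.7)
```

```text
([283, 214], 632.5, -137.0, 108.2, 30.6, 7.8)
t 47.2 p [ 627.8 -135.6   72.8] x yaw 7.66 z [-2.5e-03  6.0e-04 -1.0e+00] F [-0.  -0.   1.3] w 0.603 g 0.0
shift shares [0.03 0.04 3.47] turn shares [-0.01  0.02 -0.01]
```

Call:
carry_out([
  [0.6,0.04,0.04,0.9,0,0,0],
  [0.6,0,0,0.9,0,0,0],
  [0.6,0,0,0.8,0,0,0],
  [0.6,0,0,0.5,0,0,0],
  [0.6,0,0,0.35,0,0,0],
  [0.2,0,0,0,0,0,0],
  [0.2,0,0,0,0,0,0],
  [0.2,0,0,0,0,0,0],
])

```text
clock: 48.0
position: [0.6306, -0.1367, -0.0107]
ee_rot: [3.134, 0.211, 0.002]
force: [0.1, 0.2, -0.4]
width: 0.389
gripper_force: 0.0
```

Call:
carry_out([
  [0.2,0,0,0,0,0,0],
  [0.2,0,0,0,0,0,0],
])

```text
clock: 48.2
position: [0.6306, -0.1368, -0.0107]
ee_rot: [3.134, 0.211, 0.002]
force: [-0.8, -0.3, 5.4]
width: 0.348
gripper_force: 30.0
```

Run:
```python
from h import *
go(503,128.5,60,1.6)
```

```text
t 48.2 p [ 630.6 -136.8  -10.7] x yaw 7.71 z [ 1.6e-03 -4.0e-04 -1.0e+00] F [-0.8 -0.3  5.4] w 0.348 g 30.0
shift shares [ -3.63 -11.2   -2.84] turn shares [ 0.   -0.02  1.07]
```

Call:
carry_out([
  [0.2,0,0,-0.8,0,0,0],
  [0.2,0,0,-1,0,0,0],
  [0.2,-0.4,0,-0.9,0,0,0],
  [0.2,-0.8,-0.8,-0.14,0,0,0],
  [0.2,-0.8,-1,0,0,0,0],
  [0.2,-0.8,-1,0,0,0,0],
  [0.2,-0.8,-1,0,0,0,0],
  [0.2,0,-1,0,0,0,0],
])

```text
clock: 49.0
position: [0.5208, -0.03, 0.059]
ee_rot: [3.134, 0.21, -0.005]
force: [0.5, 0.3, -4.0]
width: 0.347
gripper_force: 30.0
```

Call:
carry_out([
  [0.2,0,-1,0,0,0,0],
  [0.2,0,-1,0,0,0,0],
  [0.2,0,-1,0,0,0,0],
  [0.2,0,-1,0,0,0,0],
  [0.2,0,-1,0,0,0,0],
  [0.2,0,-1,0,0,0,0.5],
  [0.2,0,0,0,0,0,0.55],
  [0.2,0,0,0,0,0,0],
])

```text
clock: 49.8
position: [0.5039, 0.1196, 0.0593]
ee_rot: [3.141, 0.048, -0.001]
force: [-0.3, -0.7, -3.8]
width: 0.343
gripper_force: 30.0
```

Run:
```python
from h import *
go(502,128.5,-0.7,1.6)
d=grab('wrist'); print('bar',rects(d,'green',.104,100),'dark',*[r for r in rects(d,'dark',.01,200) if r[3]<130],sep='\n')
```

```text
t 49.8 p [503.9 119.6  59.3] x yaw 1.75 z [-4.e-04 -2.e-04 -1.e+00] F [-0.3 -0.7 -3.8] w 0.343 g 30.0
shift shares [-0.07 -0.36  2.4 ] turn shares [0.   0.   0.03]
bar
[([281, 338], 472.8, 118.5, 29.9, 17.9, -88.3), ([281, 228], 531.0, 120.3, 63.7, 30.7, 1.9), ([81, 217], 530.2, 209.3, 67.4, 30.9, 1.7), ([174, 207], 539.6, 168.4, 52.0, 25.8, 1.7), ([19, 222], 529.6, 241.9, 68.2, 19.0, 1.5)]
dark
([270, 237], 503.9, 119.0, 123.0, 102.3, 1.7)
([66, 12], 638.2, 260.3, 81.9, 14.5, -88.2)
```

Call:
carry_out([
  [0.2,-0.14,-0.36,0.9,0,0,0.03],
  [0.2,0,0,0.6,0,0,0],
  [0.2,0,0,0.4,0,0,0],
  [0.2,0,0,0.3,0,0,0],
  [0.2,0,0,0.12,0,0,0],
  [0.2,0,0,0.06,0,0,0],
  [0.2,0,0,0.04,0,0,0],
  [0.2,0,0,0,0,0,0],
])

```text
clock: 50.65
position: [0.501, 0.1277, -0.0007]
ee_rot: [-3.141, -0.042, -0.001]
force: [-0.4, 0.1, -2.3]
width: 0.348
gripper_force: 30.0
```

Call:
carry_out([
  [0.2,0,0,0.03,0,0,0],
  [0.2,0,0,0.01,0,0,0],
])

```text
clock: 50.85
position: [0.5011, 0.1277, -0.0008]
ee_rot: [3.141, 0.042, 0.002]
force: [-4.2, -1.4, 18.0]
width: 0.347
gripper_force: 30.0
```

Call:
carry_out([
  [0.5,0,0,0,0,0,0],
  [0.5,0,0,0,0,0,0],
  [0.5,0,0,0,0,0,0],
  [0.5,0,0,-0.6,0,0,0],
  [0.5,0,0,-1,0,0,0],
  [0.5,0,0,-1,0,0,0],
  [0.5,0,0,-1,0,0,0],
  [0.5,0,0,-0.8,0,0,0],
])

```text
clock: 51.65
position: [0.501, 0.1279, 0.1092]
ee_rot: [-3.141, -0.042, -0.001]
force: [0.1, 0.1, 0.0]
width: 0.499
gripper_force: 0.0
```

Run:
```python
from h import *
a=grab('wrist'); b=grab('scene')
print(*rects(a,'green',.042,60),sep='\n'); print('s',*rects(b,'green',.042,60),'amber',*rects(b,'amber',.036,60),sep='\n')
A=cv2.resize(a['pixels'],(400,300)); B=cv2.resize(b['pixels'][200:410,200:480],(400,300),interpolation=2)
cv2.imwrite('pics/c4.png',np.hstack([A,B])[:,:,::-1])
go(634,229,123,91.6)
```

```text
([281, 208], 503.6, 127.6, 109.3, 32.0, 1.4)
([129, 203], 505.5, 249.4, 99.1, 41.0, 1.7)
([203, 199], 507.0, 189.5, 100.7, 35.3, 1.6)
([56, 203], 499.6, 309.5, 109.0, 47.4, 1.6)
s
([380, 345], 502.5, 322.5, 116.0, 34.8, 1.7)
([361, 320], 503.1, 260.1, 116.1, 35.6, 1.9)
([343, 298], 505.6, 197.6, 116.0, 36.5, 1.6)
([326, 276], 510.5, 134.0, 108.2, 38.7, 1.4)
amber
([218, 127], 499.9, -438.8, 121.6, 54.6, 8.6)
([311, 36], 3.5, -686.1, 69.6, 66.7, 59.8)
t 51.75 p [502.5 128.5 110.4] x yaw 1.53 z [ 0.0046  0.0013 -1.    ] F [ 1.6  0.7 -0.2] w 0.501 g 0.0
shift shares [ 5.37 -3.88 -0.47] turn shares [  0.03  -0.05 -15.72]
```

View pics/c4.png

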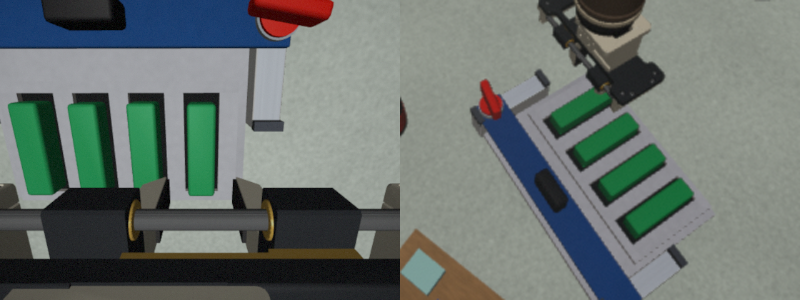

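Call:
carry_out([
  [0.6,0.9,-0.65,-0.1,0,0,0],
  [0.6,0.9,-0.65,-0.1,0,0,0],
  [0.6,0.9,-0.65,-0.1,0,0,0],
  [0.6,0.9,-0.65,-0.1,0,0,0],
  [0.6,0.9,-0.65,0,0,0,0],
  [0.6,0.75,-0.63,0,0,0,0],
  [0.6,0,0,0,0,0,-1],
  [0.6,0,0,0,0,0,-1],
])

```text
clock: 52.55
position: [0.6291, 0.2289, 0.1162]
ee_rot: [3.12, 0.363, -0.002]
force: [-0.5, -0.3, 0.2]
width: 0.596
gripper_force: 0.0
```

Call:
carry_out([
  [0.6,0,0,0,0,0,-1],
  [0.6,0,0,0,0,0,-1],
  [0.6,0,0,0,0,0,-1],
  [0.6,0,0,0,0,0,-1],
  [0.6,0,0,0,0,0,-1],
  [0.6,0,0,0,0,0,-1],
  [0.6,0,0,0,0,0,-1],
  [0.6,0,0,0,0,0,-1],
])

```text
clock: 53.35
position: [0.6289, 0.228, 0.1165]
ee_rot: [-2.733, -1.549, 0.002]
force: [0.2, -0.5, 0.4]
width: 0.598
gripper_force: 0.0
```

Call:
carry_out([
  [0.6,0,0,0,0,0,-1],
  [0.6,0,0,0,0,0,-1],
  [0.6,0,0,0,0,0,-1],
  [0.6,0,0,0,0,0,-1],
  [0.6,0,0,0,0,0,-1],
  [0.6,0,0,0,0,0,-0.7],
  [0.6,0,0,0,0,0,0],
  [0.6,0,0,0,0,0,0],
])

```text
clock: 54.15
position: [0.629, 0.228, 0.117]
ee_rot: [-2.194, -2.247, 0.001]
force: [0.3, 0.3, -0.5]
width: 0.599
gripper_force: 0.0
```

Run:
```python
from h import *
go(631.5,228,40,91.6)
d=grab('wrist'); print('dark',*[r for r in rects(d,'dark',.092,200) if r[3]<130],rects(d,'blue',.056,300),sep='\n')
d=grab('top'); print(rects(d,'amber',.036,60))
```

```text
t 54.15 p [629. 228. 117.] x yaw 91.36 z [-1.e-03 -2.e-04 -1.e+00] F [ 0.3  0.3 -0.5] w 0.599 g 0.0
shift shares [-0.    0.1   3.08] turn shares [-0.01  0.   -0.04]
dark
([447, 298], 766.7, 170.5, 129.2, 75.5, 1.4)
([204, 234], 576.4, 223.6, 26.3, 8.1, -88.3)
([284, 225], 631.3, 231.9, 58.9, 20.3, -87.8)
([151, 155], 535.7, 269.2, 87.0, 28.4, 1.4)
([147, 105], 534.4, 315.8, 87.0, 29.5, 1.4)
[([284, 337], 634.7, 115.0, 48.3, 31.3, 1.5), ([531, 130], 811.3, 295.9, 52.7, 44.7, -67.1), ([284, 142], 630.3, 268.9, 215.8, 49.0, -88.5)]
[([412, 213], 490.5, -443.3, 107.1, 30.8, -2.8)]
```

Amber is still flat on the mat at (412,213). Now gripping the keeper at (631.3, 230).

Call:
carry_out([
  [0.6,0.02,0.1,0.8,0,0,-0.04],
  [0.6,0,0,0.8,0,0,0],
  [0.6,0,0,0.8,0,0,0],
  [0.6,0,0,0.64,0,0,0],
  [0.1,0,0,0,0,0,0],
  [0.1,0,0,0,0,0,0],
  [0.1,0,0,0,0,0,0],
  [0.1,0,0,0,0,0,0],
])

```text
clock: 55.05
position: [0.6324, 0.2292, 0.043]
ee_rot: [2.188, 2.254, 0.003]
force: [1.0, -0.3, -0.3]
width: 0.3
gripper_force: 0.0
```

Call:
carry_out([
  [0.1,0,0,0,0,0,0],
  [0.1,0,0,0,0,0,0],
])

```text
clock: 55.25
position: [0.6313, 0.229, 0.0427]
ee_rot: [-2.188, -2.255, 0.0]
force: [-3.6, -0.7, 5.8]
width: 0.239
gripper_force: 30.0
```

Call:
carry_out([
  [0.1,0,-0.3,0,0,0,0],
  [0.1,0,-0.4,0,0,0,0],
  [0.1,0,-0.4,0,0,0,0],
  [0.1,0,-0.4,0,0,0,0],
  [0.1,0,-0.4,0,0,0,0],
  [0.1,0,-0.4,0,0,0,0],
  [0.1,0,-0.3,0,0,0,0],
  [0.1,0,0,0,0,0,0],
])

```text
clock: 56.05
position: [0.5653, 0.2271, 0.0426]
ee_rot: [2.187, 2.255, -0.0]
force: [-1.8, -0.4, 10.3]
width: 0.236
gripper_force: 30.0
```

Call:
carry_out([
  [0.1,0,-0.1,0,0,0,0],
  [0.1,0,-0.1,0,0,0,0],
])

```text
clock: 56.25
position: [0.562, 0.2271, 0.0427]
ee_rot: [2.187, 2.254, 0.003]
force: [3.9, 0.9, 6.1]
width: 0.239
gripper_force: 30.0
```

Call:
carry_out([
  [0.1,0,-0.1,0,0,0,0],
  [0.1,0,0,0,0,0,0],
])

```text
clock: 56.45
position: [0.5614, 0.2271, 0.0427]
ee_rot: [2.187, 2.252, 0.007]
force: [10.9, 2.8, 0.6]
width: 0.239
gripper_force: 30.0
```

Call:
carry_out([
  [0.1,0,-0.1,0,0,0,0],
  [0.1,0,0,0,0,0,0],
])

```text
clock: 56.65
position: [0.5615, 0.2272, 0.0427]
ee_rot: [2.187, 2.25, 0.013]
force: [20.8, 4.3, -8.4]
width: 0.24
gripper_force: 30.0
```

Call:
carry_out([
  [0.1,0,0.15,0,0,0,0],
  [0.6,0,0,0,0,0,0],
  [0.6,0,0,0,0,0,0],
  [0.6,0,0,0,0,0,0],
  [0.6,0,0,0,0,0,0],
  [0.6,0,0,-1,0,0,0],
  [0.6,0,0,-1,0,0,0],
  [0.6,0,0,-1,0,0,0],
])

```text
clock: 57.45
position: [0.5599, 0.2265, 0.1173]
ee_rot: [-2.187, -2.254, 0.002]
force: [1.2, -0.7, 0.4]
width: 0.601
gripper_force: 0.0
```

Run:
```python
from h import *
d=grab('wrist'); print('dark',*[r for r in rects(d,'dark',.092,200) if r[3]<130],'blue',rects(d,'blue',.056,300),'green',*rects(d,'green',.042,60),sep='\n')
d=grab('scene'); print(rects(d,'red',.1,60))
go(566.5,60.5,123,83)
```

```text
dark
([503, 329], 727.6, 154.8, 33.2, 24.5, -88.7)
([451, 301], 698.2, 169.6, 129.4, 75.6, 1.8)
([283, 226], 561.4, 229.5, 59.1, 20.6, -87.4)
([197, 147], 505.3, 281.2, 66.0, 2.5, 1.7)
([195, 114], 504.7, 302.1, 66.0, 4.1, 1.7)
blue
[([282, 337], 565.0, 113.2, 48.6, 31.3, 1.8), ([283, 142], 560.6, 267.2, 216.1, 49.5, -88.3)]
green
([241, 286], 525.7, 155.8, 23.4, 11.9, 1.8)
([203, 239], 491.8, 198.6, 89.5, 39.1, 1.8)
([196, 170], 489.7, 258.5, 90.3, 32.9, 1.8)
([190, 87], 488.7, 319.9, 88.9, 31.4, 1.7)
[([186, 292], 807.7, 30.3, 40.4, 18.9, -34.5), ([290, 254], 568.7, 66.9, 65.6, 17.5, 80.1), ([262, 21], 156.1, -772.7, 215.2, 73.1, 59.8)]
t 57.55 p [561.8 228.  120.1] x yaw 91.72 z [ 0.0042  0.0022 -1.    ] F [-0.6  0.4  0.2] w 0.602 g 0.0
shift shares [-6.7  -0.01 -0.13] turn shares [ 0.04 -0.02  1.52]
```

Call:
carry_out([
  [0.6,-0.95,0,-0.05,0,0,0],
  [0.6,-0.95,0,-0.05,0,0,0],
  [0.6,-0.95,0,-0.05,0,0,0],
  [0.6,-0.95,0,0,0,0,0],
  [0.6,-0.95,0,0,0,0,0],
  [0.6,-0.95,0,0,0,0,0],
  [0.6,-0.95,0,0,0,0,0.8],
  [0.6,0,0,0,0,0,0.85],
])

```text
clock: 58.35
position: [0.5651, 0.0556, 0.1192]
ee_rot: [2.374, 2.056, -0.005]
force: [-0.5, 0.6, -0.2]
width: 0.605
gripper_force: 0.0
```

Call:
carry_out([
  [0.6,0,0,0,0,0,0],
  [0.6,0,0,0,0,0,0],
])

```text
clock: 58.55
position: [0.5651, 0.061, 0.1202]
ee_rot: [-2.363, -2.07, 0.001]
force: [0.5, -0.6, -0.4]
width: 0.603
gripper_force: 0.0
```

Run:
```python
from h import *
d=grab('wrist'); print(rects(d,'red',.1,100))
go(566,61.5,48,82.3)
```

```text
[([283, 228], 568.7, 64.1, 60.6, 30.4, -81.8)]
t 58.6 p [565.1  61.2 120.3] x yaw 82.46 z [-4.e-04  2.e-04 -1.e+00] F [ 0.4  0.6 -0.4] w 0.601 g 0.0
shift shares [0.02 0.03 2.89] turn shares [-0.   -0.    0.03]
```

Call:
carry_out([
  [0.5,0.02,0.04,0.8,0,0,0],
  [0.5,0,0,0.8,0,0,0],
  [0.5,0,0,0.7,0,0,0],
  [0.5,0,0,0.55,0,0,0],
  [0.05,0,0,0,0,0,0],
  [0.05,0,0,0,0,0,0],
  [0.05,0,0,0,0,0,0],
  [0.05,0,0,0,0,0,0],
], squeeze=30)

```text
clock: 59.4
position: [0.5672, 0.061, 0.0502]
ee_rot: [2.366, 2.066, 0.002]
force: [0.2, 0.8, 0.2]
width: 0.197
gripper_force: 0.0
```

Call:
carry_out([
  [0.05,0,0,0,0,0,0],
  [0.05,0,0,0,0,0,0],
])

```text
clock: 59.6
position: [0.5668, 0.061, 0.05]
ee_rot: [2.366, 2.066, 0.001]
force: [-1.0, 0.9, 6.2]
width: 0.151
gripper_force: 30.0
```

Call:
carry_out([
  [0.05,0,0,0,0,0,0.9],
  [0.05,0,0,0,0,0,0.9],
  [0.05,0,0,0,0,0,0.9],
  [0.05,0,0,0,0,0,0.9],
  [0.05,0,0,0,0,0,0.9],
  [0.05,0,0,0,0,0,0.9],
  [0.05,0,0,0,0,0,0.9],
  [0.05,0,0,0,0,0,0.9],
])

```text
clock: 60.4
position: [0.5672, 0.0608, 0.05]
ee_rot: [2.944, 1.095, 0.002]
force: [-1.4, -0.5, 4.2]
width: 0.152
gripper_force: 30.0
```

Call:
carry_out([
  [0.05,0,0,0,0,0,0.9],
  [0.05,0,0,0,0,0,0.9],
  [0.05,0,0,0,0,0,0.9],
  [0.05,0,0,0,0,0,0.9],
  [0.05,0,0,0,0,0,0.9],
  [0.05,0,0,0,0,0,0.9],
  [0.05,0,0,0,0,0,0.9],
  [0.05,0,0,0,0,0,0.4],
])

```text
clock: 61.2
position: [0.5674, 0.0604, 0.05]
ee_rot: [3.14, 0.066, 0.003]
force: [0.6, -1.8, 4.2]
width: 0.15
gripper_force: 30.0
```

```bash
python3 -c "
from h import *
s,_=st(); print(s['ft_torque'].round(2), s['joints'].round(2))"
```

```text
t 61.2 p [567.4  60.4  50. ] x yaw 2.42 z [ 1.7e-03 -6.0e-04 -1.0e+00] F [ 0.6 -1.8  4.2] w 0.15 g 30.0
[-0.37 -0.    0.15] [ 0.04  0.54 -0.33  1.85  0.23  0.79 -1.94]
```

Call:
carry_out([
  [0.05,0,0,0,0,0,0.3],
  [0.05,0,0,0,0,0,0.3],
  [0.05,0,0,0,0,0,0],
])

```text
clock: 61.5
position: [0.5674, 0.0604, 0.05]
ee_rot: [3.141, -0.022, 0.003]
force: [-0.4, -1.9, 6.5]
width: 0.152
gripper_force: 30.8
```

```bash
python3 -c "
from h import *
s,_=st(); print(s['ft_torque'].round(2))"
```

```text
t 61.5 p [567.4  60.4  50. ] x yaw -0.8 z [ 1.7e-03 -8.0e-04 -1.0e+00] F [-0.4 -1.9  6.5] w 0.152 g 30.8
[-0.55 -0.02  0.71]
```

At the tight stop: moment 0.71 N·m, yaw slightly past the carrier's 1.6°. Releasing, backing off and inspecting.

Call:
carry_out([
  [0.5,0,0,0,0,0,0],
  [0.5,0,0,0,0,0,0],
  [0.5,0,0,0,0,0,0],
  [0.5,0,0,0,0,0,0],
  [0.5,0,0,-1,0,0,0],
  [0.5,0,0,-1,0,0,0],
  [0.5,0,0,-1,0,0,0],
  [0.5,0,0,-1,0,0,0],
])

```text
clock: 62.3
position: [0.5663, 0.0609, 0.1501]
ee_rot: [-3.141, 0.022, 0.001]
force: [-0.1, 0.8, 0.0]
width: 0.501
gripper_force: 0.0
```

Call:
carry_out([
  [0.5,-0.3,1,-1,0,0,0],
  [0.5,-0.3,1,-0.5,0,0,0],
  [0.5,-0.3,1,0,0,0,0],
  [0.5,-0.3,1,0,0,0,0],
  [0.5,-0.3,0.5,0,0,0,0],
  [0.5,0,0,0,0,0,0],
  [0.5,0,0,0,0,0,0],
])

```text
clock: 63.0
position: [0.5276, -0.0501, 0.1868]
ee_rot: [-3.141, 0.022, -0.0]
force: [-0.1, -0.1, -0.1]
width: 0.499
gripper_force: 0.0
```

Run:
```python
from h import *
st()
a=grab('wrist'); b=grab('scene')
print(rects(a,'red',.1,100),rects(a,'blue',.056,300)); print('s',rects(b,'red',.1,60),rects(b,'blue',.056,300)[:2],rects(b,'amber',.036,60),sep='\n')
B=cv2.resize(b['pixels'][80:410,140:480],(400,388),interpolation=2); A=cv2.resize(a['pixels'],(400,300)); A=cv2.copyMakeBorder(A,0,88,0,0,0)
cv2.imwrite('pics/c5.png',np.hstack([A,B])[:,:,::-1])
```

```text
t 63.0 p [527.6 -50.1 186.8] x yaw -0.79 z [ 2.e-04  7.e-04 -1.e+00] F [-0.1 -0.1 -0.1] w 0.499 g 0.0
[([172, 158], 571.5, 37.9, 29.6, 11.2, 2.0), ([149, 162], 568.0, 58.3, 57.3, 12.4, 1.6)] [([66, 161], 564.2, 155.6, 142.0, 49.3, -88.4)]
s
[([289, 253], 569.8, 63.3, 57.9, 12.8, 2.3)]
[([336, 327], 562.6, 234.5, 340.9, 49.8, -88.3), ([552, 31], -778.8, -267.8, 373.0, 77.9, 37.2)]
[([220, 125], 495.4, -441.6, 111.8, 35.4, -2.8)]
```

View pics/c5.png

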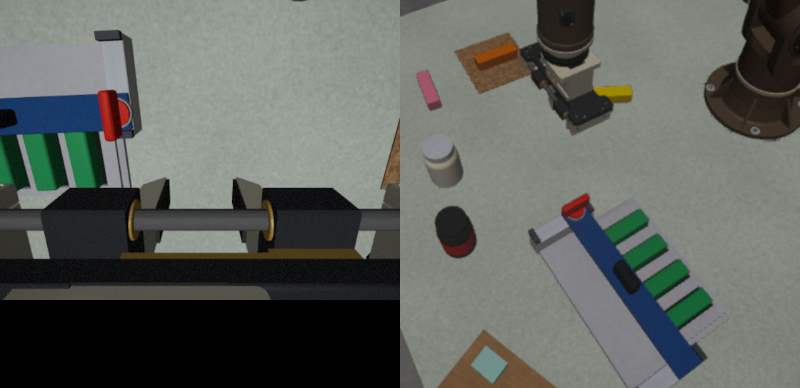

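The final view shows the knob at yaw 1.6° (tight), the keeper home over four green bars, the amber bar on the mat, and both jars in place. Handing in.

```bash
python3 -c "
from cell import arm
print(arm.sign_off())"
```

```text
the job is handed in; nothing more can be done
None
```

Job handed in at about 63 s: the amber bar lies flat on the cork mat, all four green bars each lie in a slot of their own, the keeper is fully home and the clamp is tight; the only hard contact was about 60 N at the wrist when the keeper met its back stop (limit 120 N).

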